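# Load the agar-dish magazine and lock its keeper

### The arm

A 7-joint arm with a two-finger parallel gripper is mounted at the origin on the work surface. World frame = base frame: x ahead of the robot, y to its left, z up, the work surface at z = 0. Lengths are in m, angles in degrees, forces in N, time in s.
With the tool pointing down it reaches from about 0.425 to 0.875 m from the base axis. Payload 4.7 kg.
Tool frame: the origin (TCP) lies midway between the tips of the shut fingers; the grasp point (between the pads) lies 19 mm behind it; z points along the fingers, y is the line along which they close (so a half turn about z gives the same grasp; the last joint's range is limited). The gripper opens to 87 mm and grips with 3 to 60 N. Pads are 19 mm wide; open, the fingers measure 117 mm over their backs; the gripper's body (75 mm by 190 mm) begins 51 mm behind the grasp point.
Start: joints at [75.522, 18.392, -4.016, 83.108, 1.295, 78.541, -3.26], TCP at [0.171, -0.627, 0.223] pointing down, gripper open.
Joint ranges: [-163.93, 163.93], [-17.29, 119.83], [-79.2, 71.16], [3.27, 140.29], [-89.18, 269.18], [5.43, 117.66], [-154.24, 154.24]. Speed limits (degrees/s): [147.25, 147.25, 180, 180, 180, 180, 180].

### API

Orientations are given as [roll, pitch, yaw] about the fixed x, y, z axes, in that order (R = Rz(yaw) Ry(pitch) Rx(roll)).
In Python, from cell import env gives the robot as it stands. The module is installed in compiled form; this text tells all that it offers.
- The arm moves only by the tool send_rows, never from a script. Its argument "series" is a list of rows, each an object with "travel": the shift along the tool's x, y, z in cm, a list of three; "dr": the turn, a rotation vector about the tool's x, y, z in degrees, a list of three; "claw": the finger opening in cm, from 0 to 8.7. In form: [{"travel": [tx, ty, tz], "dr": [wx, wy, wz], "claw": claw}, ...]. A call has 1 to 12 rows; each row is the pose to reach, as a shift and turn from the pose commanded when the call began, along the tool's axes at that moment; what a row does not reach only later rows make up. A row lasts 1/12 s, in which the tool goes at most 41.7 mm and 7.16 degrees, less where a joint would pass 70% of its speed; a pose out of reach is approached as far as the arm can. A call with a gripper value outside its range is refused whole. The fingers move at their own pace and stop on an object; "grip_force" is the grip in N (left out, the last holds). Time passes only in rows, so rows that repeat a pose let the fingers close. It gives the time, the measured TCP pose, the force and the opening at its end, in the units of the state.
- env.get_obs(): the state, without advancing time (a new reading comes with each control period).
- env.read_camera(name): name is "side" or "top"; returns the picture (480x640x3 uint8, blue, green, red); there is no depth.
- env.calibration(name): a dict with "fx", "fy", "cx", "cy" (pixels), "distortion" ([k1, k2, p1, p2, k3] as OpenCV has them; the pictures are not rectified), "cam_to_world" (4x4, takes a point from camera to world coordinates). Camera axes: x right, y down, z forward; pixel columns grow to the right and rows downward; lengths in m; the calibration is good to about 2 mm. A picture is of the moment at which its call begins. calibration takes no time and is no camera call.
- env.sign_off(): hands the job in, once; it reports no verdict.
The state is a dict: "time_s": time; "qpos": joint angles; "joint_velocities": joint speeds; "effort": joint torques, N m; "tool_pos": TCP position; "tool_rot": TCP orientation; "force": force on the tool from outside, world axes, zero at the start; "wrist_torque": the same for the moment, N m; "grip_width": finger opening in m.
Only numpy, scipy, OpenCV 4.12 (cv2) and the standard library are available. Lean on these libraries where they do the work, as an engineer would, in place of code of your own. Each camera call takes 0.05 s, during which the arm holds its last target. There are 200 camera calls.

### The job

Load every agar dish lying on the bench into the spring magazine, pressing each one down past the two spring catches until it snaps in under them. Then swing the keeper bar right over the mouth of the magazine until it stops, and after that screw the knurled nut clockwise until it stops tight. Leave the jar, the tube rack and the cardboard box where they are.

Things in the scene. Friction and masses are not known exactly. Their poses are not given: they have to be found in the camera images.
- magazine: Fixed upright dish magazine; place and yaw vary. Origin on the bench under its axis, z up. Base plate x -45 to 45, y -55 to 105, 12 mm thick. Four guide posts, 8 mm wide, stand round the axis at 52 degrees either side of +x and of -x. The +x and -x sides are open, 42 mm wide, for fingers that hold a dish along the magazine's x axis. Catches on the +y and -y sides; stud on the +y side
- guide_top (a point): point on the magazine's axis at the top of the guide posts, 137 mm above the bench. The posts' inner faces are 31.5 mm from the axis (1.5 mm of play round a dish) up to z = 124 mm and flare out to 37 mm at the top
- rest (a point): point on the magazine's axis 118 mm above the bench: about where the underside of a dish comes to rest when it is let go between the guide posts, on the sloping ramps of the two spring catches; its top is then at about 134 mm. Pressed down at its middle (about 4 to 10 N) it spreads the catches, 26.5 mm from the axis at their inner faces, and snaps in under them
- mouth (a point): point on the magazine's axis at the flat undersides of the catches, 108 mm above the bench. A dish is caught once its top has gone below this (press its top down to about 103 mm to be sure); let go, the spring lifts it against the catches, its underside at about 92 mm or lower if others lie above it. The next dish is pressed in on top of it
- stud (a point): point on the axis of the upright stud that carries keeper bar and nut, level with the bar's underside, 141 mm above the bench; at x = 0, y = 80 mm in the magazine's frame
- follower (a joint): spring follower plate (56 mm disc) under the stack, in m: 0 = empty, at the top (its face at z = 107 mm); grows as it goes down, about 0.015 to 0.017 per dish loaded, stop at 0.088. Spring force 4 N plus 40 N/m
- keeper (a joint): flat steel bar, 18 x 92 x 6 mm, turning about the stud, underside at z = 141 mm, in rad: 0 = at its stop right over the mouth, pointing from the stud to the magazine's axis (magazine -y); grows as it swings clockwise seen from above, towards the magazine's -x side; starts parked at 1.4 to 2.0, limit 2.2. Light friction (1 N at the handle): it stays where it is left
- keeper_handle (a point): middle of the bar's upright round black handle, 12 mm in diameter and 30 mm high (z = 147 to 177 mm), 70 mm from the stud axis; the point is 162 mm above the bench
- nut (a joint): knurled brass nut on the stud above the keeper bar, in rad: grows as it is turned clockwise seen from above; starts between 0 and 1.2; 5.0 = tight, at its stop. It goes down 1.2 mm per rad and needs about 0.06 N m until it stops
- nut_grip (a point): centre of the knurled nut, 40 mm in diameter and 18 mm high, on the stud axis; 163 mm above the bench at joint value 0, 157 mm when tight. The stud's end stands 8 to 14 mm above the nut's top
- dish0: closed clear-plastic agar dish, a disc 60 mm in diameter and 16 mm high, about 25 g, lying flat on the bench at the start (1 to 5 cm or more of free bench around it); origin at the centre of its underside, z along its axis. Three to five such identical dishes are present; an absent one reads None
- dish1: closed clear-plastic agar dish, a disc 60 mm in diameter and 16 mm high, about 25 g, lying flat on the bench at the start (1 to 5 cm or more of free bench around it); origin at the centre of its underside, z along its axis. Three to five such identical dishes are present; an absent one reads None
- dish2: closed clear-plastic agar dish, a disc 60 mm in diameter and 16 mm high, about 25 g, lying flat on the bench at the start (1 to 5 cm or more of free bench around it); origin at the centre of its underside, z along its axis. Three to five such identical dishes are present; an absent one reads None
- dish3: closed clear-plastic agar dish, a disc 60 mm in diameter and 16 mm high, about 25 g, lying flat on the bench at the start (1 to 5 cm or more of free bench around it); origin at the centre of its underside, z along its axis. Three to five such identical dishes are present; an absent one reads None
- dish4: closed clear-plastic agar dish, a disc 60 mm in diameter and 16 mm high, about 25 g, lying flat on the bench at the start (1 to 5 cm or more of free bench around it); origin at the centre of its underside, z along its axis. Three to five such identical dishes are present; an absent one reads None
- reagent: small amber jar, 48 mm in diameter and 85 mm high, not to be disturbed; origin at the centre of its underside
- tube_rack: white rack 50 x 160 x 35 mm with tubes standing 20 mm out of it, not to be disturbed; origin at the centre of its underside
- swab_box: cardboard box 90 x 60 x 35 mm, not to be disturbed; origin at the centre of its underside
Not all that is in view belongs to the job. Leave any orange or purple look-alike of the dish4 alone. What is shaped like the dish0 but purple is not meant.

How it is judged (in metres and radians):
On the way, in this order (a step that is already met when the one before it is completed fails the run):
1. every dish is in the magazine, snapped in under the catches (z of each of dish0, dish1, dish2, dish3, dish4 in the frame of magazine below 0.095 m and horizontal distance between each of dish0, dish1, dish2, dish3, dish4 and mouth below 0.006 m), for 0.3 s.
2. the keeper bar is swung over the mouth, to its stop (value of joint keeper below 0.1 rad), for 0.2 s.
3. the knurled nut is screwed down to its stop (value of joint nut above 4.85 rad), for 0.2 s.
At the end, for the whole second after the job is handed in: Every present dish is in the magazine below the catches (underside lower than 95 mm in the magazine's frame, within 6 mm of its axis) and at rest, the keeper bar is over the mouth (joint below 0.1 rad) and the nut is tight (joint above 4.85 of 5.0 rad) (all of step 1 and value of joint keeper below 0.1 rad and value of joint nut above 4.85 rad and linear speed of each of dish0, dish1, dish2, dish3, dish4 below 0.02 m/s); the robot touches nothing.
It fails at once if the jar is shoved more than 3 cm (distance of reagent from where it was at the start of the episode above 0.03 m).
It fails at once if the tube rack is shoved more than 3 cm (distance of tube_rack from where it was at the start of the episode above 0.03 m).
It fails at once if the cardboard box is shoved more than 3 cm (distance of swab_box from where it was at the start of the episode above 0.03 m).
Of dish0, dish1, dish2, dish3, dish4 only 3 to 5 are there at a start; the rules pass over those that are not, and their reading is None.
At some moment in a run one of dish0, dish1, dish2, dish3, dish4 may be knocked a few centimetres aside while the robot is not near it.
Once in a run the grip may slacken for a moment while it holds something.
It also fails if it takes over 210 s, if anything falls off the work surface, if the arm or the gripper's body presses on something with over 40 N, if the wrist force passes 120 N, or if a joint passes its speed limit or range.

## Working session

There is one attempt and no reset: what is moved stays moved. The work goes in short steps, Python scripts to look and compute and a tool call to move; the robot and the scene stay as the last step left them, time stands still between calls to the robot, and variables do not carry over. Pictures are saved under pics/ and viewed, on a budget of 14 in all, crops included, one or two more only if the job needs it, and the job is handed in when it is done.

Besides the shell and the picture viewer there is one more tool, called after "Request:" by a JSON object that holds its "method" and its "body". send_rows: Moves the arm, as the interface text tells. Its arguments: {"type":"object","properties":{"series":{"type":"array"},"grip_force":{"type":"number"}},"required":["series"]}

```bash
mkdir -p pics; cat > h.py <<'E'
import numpy as np, cv2
from cell import env
def snap(n,f):
    im=env.read_camera(n); cv2.imwrite('pics/'+f,im); return im
def ray(n,uv):
    c=env.calibration(n);K=np.array([[c['fx'],0,c['cx']],[0,c['fy'],c['cy']],[0,0,1.]])
    p=cv2.undistortPoints(np.array(uv,float).reshape(-1,1,2),K,np.array(c['distortion'],float)).reshape(-1,2)
    T=np.array(c['cam_to_world']);d=np.c_[p,np.ones(len(p))]@T[:3,:3].T
    return T[:3,3],d
def onz(n,uv,z):
    o,d=ray(n,uv); return o+d*((z-o[2])/d[:,2])[:,None]
def proj(n,P):
    c=env.calibration(n);K=np.array([[c['fx'],0,c['cx']],[0,c['fy'],c['cy']],[0,0,1.]])
    T=np.linalg.inv(np.array(c['cam_to_world']))
    return cv2.projectPoints(np.array(P,float).reshape(-1,1,3),cv2.Rodrigues(T[:3,:3])[0],T[:3,3],K,np.array(c['distortion'],float))[0].reshape(-1,2)
E
python3 - <<'E'
from h import *
np.set_printoptions(precision=4,suppress=True)
snap('top','t0.png');snap('side','s0.png')
for n in('top','side'):
    c=env.calibration(n);print(n,c['fx'],np.array(c['cam_to_world']))
print(env.get_obs())
E
```

```text
top 454.0784330737173 [[ 0.0055 -0.9919  0.1268  0.435 ]
 [-0.9999 -0.0067 -0.0089 -0.0302]
 [ 0.0097 -0.1268 -0.9919  1.1273]
 [ 0.      0.      0.      1.    ]]
side 453.06068087911615 [[-0.9638 -0.1166  0.2398  0.3238]
 [-0.2662  0.4708 -0.8411  0.8361]
 [-0.0148 -0.8745 -0.4848  0.6365]
 [ 0.      0.      0.      1.    ]]
{'time_s': 0.1, 'qpos': array([75.5227, 18.4351, -4.0162, 83.1704,  1.2962, 78.539 , -3.2609]), 'joint_velocities': array([-0.0603, -0.1241, -0.016 , -0.2407, -0.0662, -0.0856, -0.0332]), 'effort': array([ -0.0006, -49.2571,  -0.406 , -31.3399,  -0.064 ,   0.0395,
         0.    ]), 'tool_pos': array([ 0.1712, -0.6265,  0.2215]), 'tool_rot': array([-179.9008,    0.0065,   15.2869]), 'force': array([-0.4651, -0.6731, -0.0423]), 'wrist_torque': array([-0.0418,  0.0084,  0.0291]), 'grip_width': 0.08710798477895135}
```

View pics/t0.png

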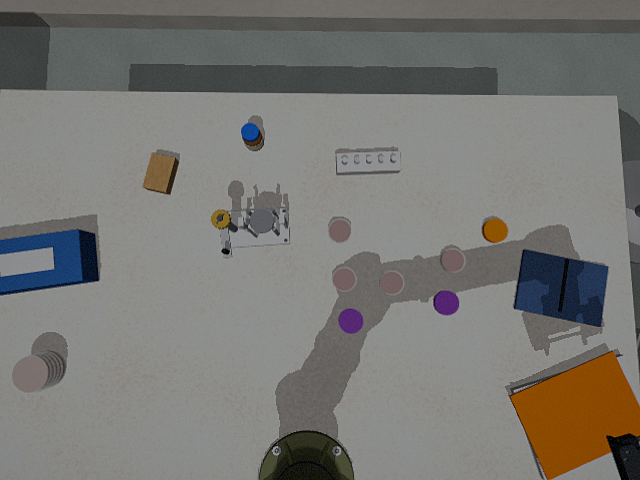

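View pics/s0.png

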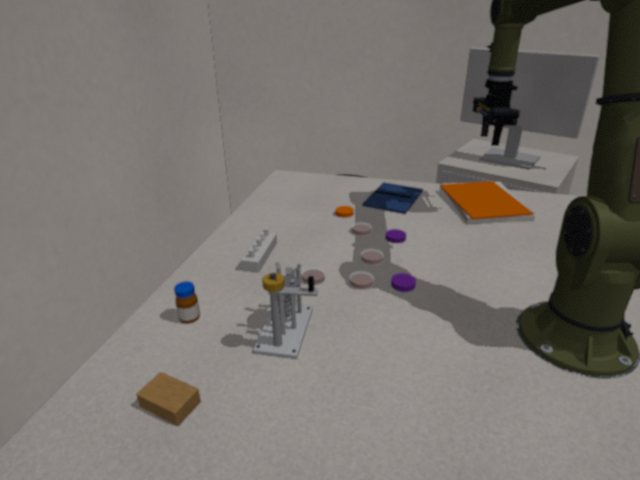

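```bash
python3 - <<'E'
from h import *
np.set_printoptions(precision=4,suppress=True)
t=cv2.imread('pics/t0.png');s=cv2.imread('pics/s0.png')
cv2.imwrite('pics/c1.png',np.hstack([cv2.resize(t[170:270,200:300],(400,400),interpolation=3),cv2.resize(s[260:360,245:345],(400,400),interpolation=3)]))
def seg(im,n,name,z,roi):
    lab=cv2.cvtColor(im,cv2.COLOR_BGR2LAB).astype(int);hsv=cv2.cvtColor(im,cv2.COLOR_BGR2HSV)
    if name=='dish': m=(lab[...,1]-128>5)&(hsv[...,1]<90)
    elif name=='nut': m=(hsv[...,0]>15)&(hsv[...,0]<32)&(hsv[...,1]>130)
    m=m.astype(np.uint8); mm=np.zeros_like(m);x0,y0,x1,y1=roi;mm[y0:y1,x0:x1]=m[y0:y1,x0:x1]
    mm=cv2.morphologyEx(mm,cv2.MORPH_OPEN,np.ones((3,3)))
    for c in cv2.findContours(mm,0,cv2.CHAIN_APPROX_NONE)[0]:
        if cv2.contourArea(c)<40: continue
        (u,v),r=cv2.minEnclosingCircle(c);e=cv2.fitEllipse(c)
        print(n,name,np.array([u,v,r]),np.array(e[0]),np.array(e[1]),onz(n,[e[0]],z)[0])
seg(t,'top','dish',.016,(300,200,500,340))
seg(t,'top','nut',.171,(200,200,240,240))
seg(s,'side','dish',.016,(290,210,420,300))
seg(s,'side','nut',.171,(255,260,290,300))
E
```

```text
top dish [391.3617 282.4043  10.9067] [391.2979 282.5804] [19.7069 21.2418] [ 0.4589 -0.2032  0.016 ]
top dish [343.5807 278.8065  10.8979] [343.5909 278.8903] [20.3253 21.2922] [ 0.4671 -0.0869  0.016 ]
top dish [452.1987 260.2249  11.1071] [452.4346 260.0276] [20.0662 21.4556] [ 0.5149 -0.354   0.016 ]
top dish [339.5    230.5526  10.6588] [339.4734 230.7521] [18.9381 20.0337] [ 0.5855 -0.0767  0.016 ]
top nut [220.6119 219.0746   9.8334] [220.5768 218.9193] [17.1461 19.1399] [0.5881 0.1827 0.171 ]
side dish [360.5    283.       8.7322] [361.0263 282.8703] [ 8.62   15.8678] [ 0.4626 -0.0633  0.016 ]
side nut [273.1832 281.1634  10.6633] [273.1741 282.5836] [16.6846 20.9619] [0.5825 0.1995 0.171 ]
```

View pics/c1.png

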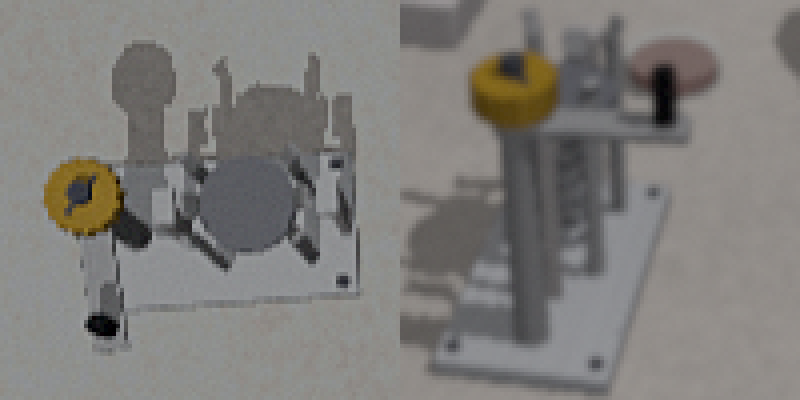

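```bash
cat >> h.py <<'E'
def tri(a,b):
    (o1,d1),(o2,d2)=ray('top',[a]),ray('side',[b]);d1,d2=d1[0],d2[0]
    k=np.linalg.lstsq(np.c_[d1,-d2],o2-o1,rcond=None)[0]
    p,q=o1+k[0]*d1,o2+k[1]*d2
    return (p+q)/2,np.linalg.norm(p-q)
E
python3 - <<'E'
from h import *
np.set_printoptions(precision=4,suppress=True)
t=cv2.imread('pics/t0.png');s=cv2.imread('pics/s0.png')
print(t[220,262],t[220,285],t[236,262])
g=t.astype(int)
m=((np.abs(g-g[220,262]).max(2)<16)).astype(np.uint8);r=np.zeros_like(m);r[203:240,245:280]=m[203:240,245:280]
r=cv2.morphologyEx(r,cv2.MORPH_OPEN,cv2.getStructuringElement(2,(7,7)))
for c in cv2.findContours(r,0,cv2.CHAIN_APPROX_NONE)[0]:
    if cv2.contourArea(c)>60:
        (u,v),R=cv2.minEnclosingCircle(c);e=cv2.fitEllipse(c);print('disc',u,v,R,e,onz('top',[(u,v),e[0]],.107))
print('stud tip',tri((219.8,217.3),(273.3,276.2)))
print('handle top',tri((225.5,250.5),(310.5,277.5)))
print('nut tops',tri((220.3,218.7),(273.3,279)))
c=onz('top',[(288,207.7),(290,243.6),(232,247.3),(227,210.8)],.012);print('base',c)
c=onz('side',[(312,308.5),(296,356),(254.5,351)],.012);print('base side',c)
w=onz('side',[(314,276.5),(362,228.5),(372,256)],.016);print(w)
print('handle at z177',onz('top',[(225.3,250.8)],.177),'nut',onz('top',[(220.6,219)],.171))
E
```

```text
[94 89 88] [48 47 47] [146 143 142]
disc 261.0 220.0 12.649210929870605 ((261.30712890625, 219.9111785888672), (22.859743118286133, 24.14211082458496), 7.054147720336914) [[0.5966 0.1054 0.107 ]
 [0.5968 0.1047 0.107 ]]
stud tip (array([0.5896, 0.1834, 0.1737]), np.float64(0.003166339154417284))
handle top (array([0.5206, 0.1696, 0.1729]), np.float64(0.00022485132591551396))
nut tops (array([0.5886, 0.1839, 0.1677]), np.float64(0.0009690924835310489))
base [[0.6431 0.0515 0.012 ]
 [0.5532 0.0452 0.012 ]
 [0.5431 0.1876 0.012 ]
 [0.6341 0.2029 0.012 ]]
base side [[0.5516 0.0573 0.012 ]
 [0.5415 0.2098 0.012 ]
 [0.6253 0.2172 0.012 ]]
[[ 0.5798 -0.0623  0.016 ]
 [ 0.51   -0.3431  0.016 ]
 [ 0.4568 -0.1941  0.016 ]]
handle at z177 [[0.5197 0.1692 0.177 ]] nut [[0.588  0.1826 0.171 ]]
```

```bash
cat >> h.py <<'E'
from scipy.spatial.transform import Rotation as Ro
def go(*tg):
    o=env.get_obs();p=np.array(o['tool_pos']);R=Ro.from_euler('xyz',o['tool_rot'],degrees=True)
    print('t',round(o['time_s'],2),'pos',p.round(4),'rot',np.round(o['tool_rot'],2),'F',np.round(o['force'],1),'w',round(o['grip_width'],4))
    for x,y,z,yaw in tg:
        T=Ro.from_euler('xyz',[180,0,yaw],degrees=True)
        print((x,y,z),'travel',(R.inv().apply(np.array([x,y,z])-p)*100).round(2),'dr',(R.inv()*T).as_rotvec(degrees=True).round(1))
E
python3 -c "
from h import *
go((.515,-.354,.15,94.5))"
```

```text
t 0.1 pos [ 0.1712 -0.6265  0.2215] rot [-1.799e+02  1.000e-02  1.529e+01] F [-0.5 -0.7 -0. ] w 0.0871
(0.515, -0.354, 0.15) travel [ 40.35 -17.21   7.18] dr [ -0.1  -0.1 -79.2]
```

Request:
{"method": "send_rows", "body": {"series": [{"travel":[40.35,-17.2,7.2],"dr":[0,0,-79.2],"claw":8.7},{"travel":[40.35,-17.2,7.2],"dr":[0,0,-79.2],"claw":8.7},{"travel":[40.35,-17.2,7.2],"dr":[0,0,-79.2],"claw":8.7},{"travel":[40.35,-17.2,7.2],"dr":[0,0,-79.2],"claw":8.7},{"travel":[40.35,-17.2,7.2],"dr":[0,0,-79.2],"claw":8.7},{"travel":[40.35,-17.2,7.2],"dr":[0,0,-79.2],"claw":8.7},{"travel":[40.35,-17.2,7.2],"dr":[0,0,-79.2],"claw":8.7},{"travel":[40.35,-17.2,7.2],"dr":[0,0,-79.2],"claw":8.7},{"travel":[40.35,-17.2,7.2],"dr":[0,0,-79.2],"claw":8.7},{"travel":[40.35,-17.2,7.2],"dr":[0,0,-79.2],"claw":8.7},{"travel":[40.35,-17.2,7.2],"dr":[0,0,-79.2],"claw":8.7},{"travel":[40.35,-17.2,7.2],"dr":[0,0,-79.2],"claw":8.7}]}}

```text
time_s: 1.1
tool_pos: [0.5206, -0.3464, 0.1491]
tool_rot: [179.9, -0.3, 95.4]
force: [-0.9, 1.7, 0.8]
grip_width: 0.087
```

```bash
python3 -c "
from h import *
go((.515,-.354,.06,94.5),(.515,-.354,.004,94.5))"
```

```text
t 1.1 pos [ 0.5206 -0.3464  0.1491] rot [179.86  -0.32  95.4 ] F [-0.9  1.7  0.8] w 0.087
(0.515, -0.354, 0.06) travel [-0.75 -0.65  8.9 ] dr [ 0.1 -0.3  0.9]
(0.515, -0.354, 0.004) travel [-0.79 -0.66 14.5 ] dr [ 0.1 -0.3  0.9]
```

Request:
{"method": "send_rows", "body": {"series": [{"travel":[0,0,4],"dr":[0,0,0],"claw":8.7},{"travel":[0,0,8],"dr":[0,0,0],"claw":8.7},{"travel":[0,0,8],"dr":[0,0,0],"claw":8.7},{"travel":[0,0,8],"dr":[0,0,0],"claw":8.7},{"travel":[0,0,8],"dr":[0,0,0],"claw":8.7}]}}

```text
time_s: 1.52
tool_pos: [0.5159, -0.3554, 0.0721]
tool_rot: [179.9, 0.1, 94.4]
force: [0.5, -0.1, 0.4]
grip_width: 0.087
```

```bash
python3 -c "
from h import *
im=snap('top','t1.png')
cv2.imwrite('pics/c2.png',cv2.resize(im[200:340,340:500],(640,560),interpolation=3))
go((.515,-.354,.06,94.5),(.515,-.354,.004,94.5))"
```

```text
t 1.57 pos [ 0.5166 -0.3558  0.0731] rot [1.7984e+02 1.3000e-01 9.4450e+01] F [0.1 0.1 0.4] w 0.0871
(0.515, -0.354, 0.06) travel [ 0.19 -0.15  1.31] dr [ 0.2  0.1 -0. ]
(0.515, -0.354, 0.004) travel [ 0.21 -0.16  6.91] dr [ 0.2  0.1 -0. ]
```

View pics/c2.png

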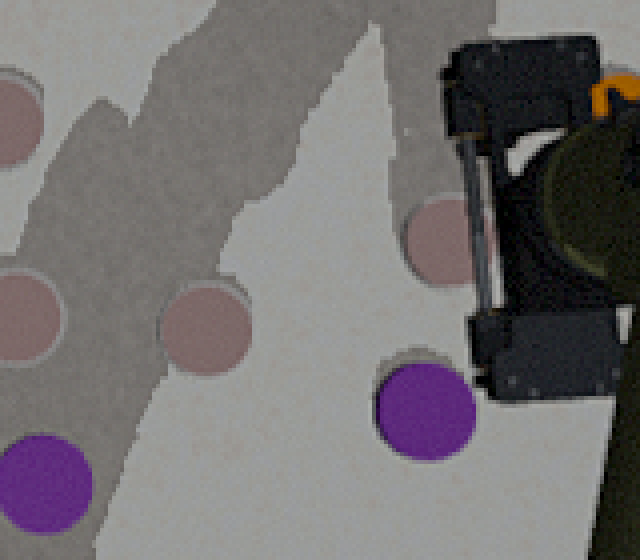

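Request:
{"method": "send_rows", "body": {"series": [{"travel":[0.2,-0.15,3],"dr":[0.2,0,0],"claw":8.7},{"travel":[0.2,-0.15,5],"dr":[0.2,0,0],"claw":8.7},{"travel":[0.2,-0.15,6.5],"dr":[0.2,0,0],"claw":8.7},{"travel":[0.2,-0.15,6.9],"dr":[0.2,0,0],"claw":8.7},{"travel":[0.2,-0.15,6.9],"dr":[0.2,0,0],"claw":8.7},{"travel":[0.2,-0.15,6.9],"dr":[0.2,0,0],"claw":5.5},{"travel":[0.2,-0.15,6.9],"dr":[0.2,0,0],"claw":5.5},{"travel":[0.2,-0.15,6.9],"dr":[0.2,0,0],"claw":5.5},{"travel":[0.2,-0.15,6.9],"dr":[0.2,0,0],"claw":5.5},{"travel":[0.2,-0.15,6.9],"dr":[0.2,0,0],"claw":5.5}], "grip_force": 20}}

```text
time_s: 2.4
tool_pos: [0.5139, -0.3532, 0.0023]
tool_rot: [-179.8, 0.1, 94.5]
force: [-0.1, -0.0, 0.3]
grip_width: 0.0616
```

```bash
python3 -c "
from h import *
go((.515,-.354,.2,94.5),(.595,.104,.2,94.5))"
```

```text
t 2.4 pos [ 0.5139 -0.3532  0.0023] rot [-1.7985e+02  5.0000e-02  9.4480e+01] F [-0.1 -0.   0.3] w 0.0616
(0.515, -0.354, 0.2) travel [ -0.11   0.05 -19.77] dr [-0.2  0.1 -0. ]
(0.595, 0.104, 0.2) travel [ 44.93  11.6  -19.84] dr [-0.2  0.1 -0. ]
```

Request:
{"method": "send_rows", "body": {"series": [{"travel":[0,0,0],"dr":[0,0,0],"claw":5.5},{"travel":[0,0,0],"dr":[0,0,0],"claw":5.5},{"travel":[0,0,-2],"dr":[0,0,0],"claw":5.5},{"travel":[0,0,-5],"dr":[0,0,0],"claw":5.5},{"travel":[0,0,-9],"dr":[0,0,0],"claw":5.5},{"travel":[1,0.3,-13],"dr":[0,0,0],"claw":5.5},{"travel":[4,1,-16],"dr":[0,0,0],"claw":5.5},{"travel":[7.5,2,-18],"dr":[0,0,0],"claw":5.5},{"travel":[11,3,-19],"dr":[0,0,0],"claw":5.5},{"travel":[14.5,3.8,-19.8],"dr":[0,0,0],"claw":5.5},{"travel":[18,4.7,-19.8],"dr":[0,0,0],"claw":5.5},{"travel":[21.5,5.6,-19.8],"dr":[0,0,0],"claw":5.5}]}}

```text
time_s: 3.4
tool_pos: [0.5536, -0.1324, 0.2002]
tool_rot: [-179.9, 0.1, 94.5]
force: [-0.1, -1.1, -0.0]
grip_width: 0.0598
```

Request:
{"method": "send_rows", "body": {"series": [{"travel":[3.5,0.9,0],"dr":[0,0,0],"claw":5.5},{"travel":[7,1.8,0],"dr":[0,0,0],"claw":5.5},{"travel":[10.5,2.7,0],"dr":[0,0,0],"claw":5.5},{"travel":[14,3.6,0],"dr":[0,0,0],"claw":5.5},{"travel":[17,4.4,0],"dr":[0,0,0],"claw":5.5},{"travel":[20,5.2,0],"dr":[0,0,0],"claw":5.5},{"travel":[22,5.7,0],"dr":[0,0,0],"claw":5.5},{"travel":[23,6,0],"dr":[0,0,0],"claw":5.5},{"travel":[23.3,6,0],"dr":[0,0,0],"claw":5.5},{"travel":[23.3,6,0],"dr":[0,0,0],"claw":5.5}]}}

```text
time_s: 4.23
tool_pos: [0.5947, 0.1028, 0.1988]
tool_rot: [-179.8, 0.0, 94.5]
force: [-0.1, -0.3, 0.3]
grip_width: 0.0593
```

```bash
python3 -c "
from h import *
im=snap('top','t2.png');s=snap('side','s2.png')
cv2.imwrite('pics/c3.png',np.hstack([cv2.resize(im[150:280,190:320],(400,400),interpolation=3),cv2.resize(s[200:360,220:380],(400,400),interpolation=3)]))
go((.595,.104,.135,94.5))"
```

```text
t 4.33 pos [0.5949 0.1006 0.1988] rot [-1.7977e+02  9.0000e-02  9.4350e+01] F [ 0.  -0.9  0. ] w 0.0593
(0.595, 0.104, 0.135) travel [0.35 0.06 6.38] dr [-0.2  0.1 -0.2]
```

View pics/c3.png

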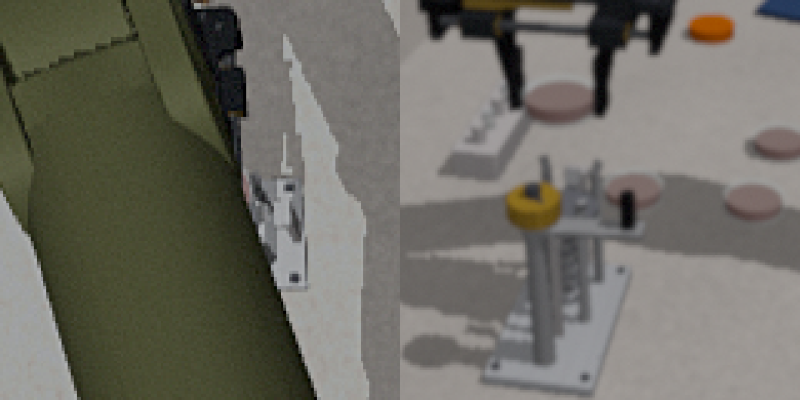

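```bash
python3 -c "
from h import *
s=cv2.imread('pics/s2.png')
lab=cv2.cvtColor(s,cv2.COLOR_BGR2LAB).astype(int)
m=((lab[...,1]-128>5)&(cv2.cvtColor(s,cv2.COLOR_BGR2HSV)[...,1]<110)).astype(np.uint8)
n,l,st,c=cv2.connectedComponentsWithStats(m)
for i in range(1,n):
  if st[i,4]>60: print(st[i],c[i].round(1))
o=env.get_obs()
print(proj('side',[[.595,.1015,.197],[.595,.1015,.205],[.595,.1015,.213],[.5149,-.354,.016],[.4671,-.0869,.016],[.4589,-.2032,.016],[.5855,-.0767,.016]]))
for d in np.arange(.59,.601,.002): print(d,proj('side',[[d,.104,.107],[d,.104,.137]]).round(1).tolist())
print(proj('side',[[.588,.1826,.171],[.5197,.1692,.177]]))
"
```

```text
[385 228  22  15  77] [395.7 234.7]
[271 234  26  15 266] [283.6 241.2]
[363 252  19  11 153] [371.8 257.6]
[303 271  20  12 129] [313.5 276. ]
[391 272  26  21 103] [403.8 281.9]
[351 275  21  13 178] [361.1 281.4]
[[283.35668735 243.58011712]
 [283.1659574  240.04257996]
 [282.97364568 236.47415655]
 [361.02445197 226.67128332]
 [360.93915035 277.33057943]
 [371.74071622 254.19436256]
 [313.33799319 273.0840565 ]]
0.59 [[287.3, 282.4], [286.7, 270.1]]
0.592 [[286.4, 282.2], [285.7, 270.0]]
0.594 [[285.5, 282.1], [284.8, 269.9]]
0.596 [[284.6, 282.0], [283.9, 269.7]]
0.598 [[283.6, 281.8], [283.0, 269.6]]
0.6 [[282.7, 281.7], [282.0, 269.5]]
[[273.50589519 277.15707234]
 [310.90972087 275.56235313]]
```

Request:
{"method": "send_rows", "body": {"series": [{"travel":[0.3,0.0,2.5],"dr":[-0.2,0.1,-0.2],"claw":5.5},{"travel":[0.3,0.0,5],"dr":[-0.2,0.1,-0.2],"claw":5.5},{"travel":[0.3,0.0,6],"dr":[-0.2,0.1,-0.2],"claw":5.5},{"travel":[0.3,0.0,6.5],"dr":[-0.2,0.1,-0.2],"claw":5.5},{"travel":[0.3,0.0,7],"dr":[-0.2,0.1,-0.2],"claw":5.5},{"travel":[0.3,0.0,7],"dr":[-0.2,0.1,-0.2],"claw":5.5}]}}

```text
time_s: 4.83
tool_pos: [0.5945, 0.105, 0.129]
tool_rot: [-180.0, -0.1, 94.6]
force: [-0.1, 0.0, -0.5]
grip_width: 0.0594
```

```bash
python3 -c "
from h import *
s=snap('side','s3.png')
cv2.imwrite('pics/c4.png',cv2.resize(s[220:360,240:340],(500,700)[:2],interpolation=3)[:600])
go((.595,.104,.120,94.5))"
```

```text
t 4.88 pos [0.5949 0.1054 0.1297] rot [ 1.7996e+02 -9.0000e-02  9.4640e+01] F [ 0.1 -0.1 -0.5] w 0.0595
(0.595, 0.104, 0.12) travel [-0.15  0.    0.97] dr [ 0.  -0.1  0.1]
```

View pics/c4.png

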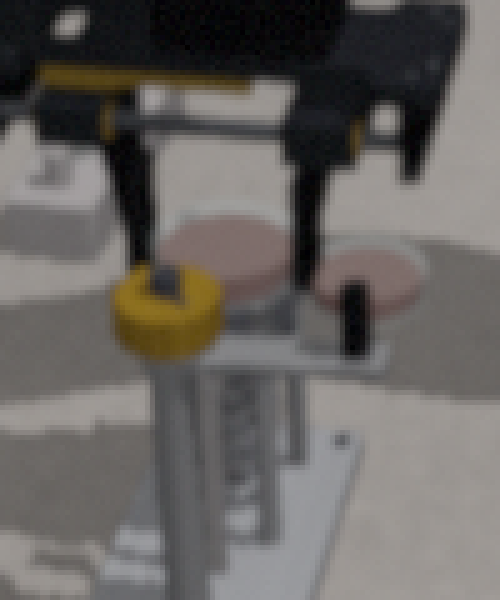

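```bash
python3 -c "
from h import *
s=cv2.imread('pics/s0.png');t=cv2.imread('pics/t0.png')
def mag(p,c=(.595,.104),yaw=4.5):
    a=np.radians(yaw);R=np.array([[np.cos(a),-np.sin(a)],[np.sin(a),np.cos(a)]])
    return np.r_[R@p[:2]+c,p[2]]
P=[]
for d in (52,128,232,308):
    for r,z in((37,.137),(31.5,.124),(31.5,.012)): P.append(mag(np.array([r*np.cos(np.radians(d))/1e3,r*np.sin(np.radians(d))/1e3,z])))
P+= [mag(np.array(q)) for q in((.045,.105,.012),(-.045,.105,.012),(-.045,-.055,.012),(.045,-.055,.012),(0,.08,.18))]
out=[]
for n,im,(x0,y0) in(('top',t,(205,170)),('side',s,(245,255))):
    k=5 if n=='top' else 4; w=90 if n=='top' else 110
    c=cv2.resize(im[y0:y0+w,x0:x0+w],(w*k*0+450,450),interpolation=3);k=450/w
    c=cv2.convertScaleAbs(c,alpha=1.3,beta=20)
    for i,(u,v) in enumerate(proj(n,P)): cv2.circle(c,(int((u-x0+.5)*k),int((v-y0+.5)*k)),3,[(0,0,255),(0,255,0),(255,0,0)][i%3] if i<12 else (255,0,255),1)
    out.append(c[:,:400] if 0 else cv2.resize(c,(400,400)))
cv2.imwrite('pics/c5.png',cv2.resize(np.hstack(out),(800,400)))
"
```

```text
(no output)
```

View pics/c5.png

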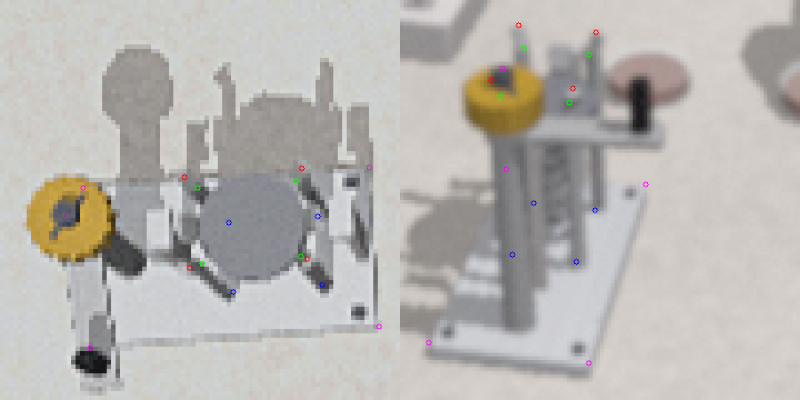

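Request:
{"method": "send_rows", "body": {"series": [{"travel":[-0.15,0,0.3],"dr":[0,0,0],"claw":5.5},{"travel":[-0.15,0,0.6],"dr":[0,0,0],"claw":5.5},{"travel":[-0.15,0,0.8],"dr":[0,0,0],"claw":5.5},{"travel":[-0.15,0,0.8],"dr":[0,0,0],"claw":5.5}]}}

```text
time_s: 5.22
tool_pos: [0.5946, 0.1055, 0.1214]
tool_rot: [179.9, -0.2, 94.7]
force: [-1.4, 4.3, 2.1]
grip_width: 0.0596
```

```bash
python3 -c "
from h import *
go((.595,.104,.120,94.5),(.595,.104,.17,94.5),(.595,.104,.101,94.5))"
```

```text
t 5.22 pos [0.5946 0.1055 0.1214] rot [ 1.7995e+02 -1.6000e-01  9.4740e+01] F [-1.4  4.3  2.1] w 0.0596
(0.595, 0.104, 0.12) travel [-0.16  0.02  0.14] dr [ 0.1 -0.2  0.2]
(0.595, 0.104, 0.17) travel [-0.14  0.03 -4.86] dr [ 0.1 -0.2  0.2]
(0.595, 0.104, 0.101) travel [-0.16  0.02  2.04] dr [ 0.1 -0.2  0.2]
```

Request:
{"method": "send_rows", "body": {"series": [{"travel":[0.2,0,0],"dr":[0,0,0],"claw":5.5},{"travel":[0.2,0,0],"dr":[0,0,0],"claw":8.5},{"travel":[0.2,0,0],"dr":[0,0,0],"claw":8.5},{"travel":[0.2,0,0],"dr":[0,0,0],"claw":8.5},{"travel":[0.2,0,0],"dr":[0,0,0],"claw":8.5},{"travel":[0.2,0,-2],"dr":[0,0,0],"claw":8.5},{"travel":[0.2,0,-4],"dr":[0,0,0],"claw":8.5},{"travel":[0.2,0,-4],"dr":[0,0,0],"claw":0},{"travel":[0.2,0,-4],"dr":[0,0,0],"claw":0},{"travel":[0.2,0,-4],"dr":[0,0,0],"claw":0},{"travel":[0.2,0,-4],"dr":[0,0,0],"claw":0},{"travel":[0.2,0,-4],"dr":[0,0,0],"claw":0}]}}

```text
time_s: 6.22
tool_pos: [0.5937, 0.106, 0.16]
tool_rot: [-179.9, -0.1, 94.7]
force: [0.5, 0.2, 0.6]
grip_width: 0.0594
```

```bash
python3 -c "
from h import *
s=snap('side','s4.png')
cv2.imwrite('pics/c6.png',cv2.resize(s[220:340,240:340],(500,600),interpolation=3))
go((.595,.106,.135,94.5),(.595,.106,.101,94.5))"
```

```text
t 6.27 pos [0.5938 0.1061 0.1602] rot [-1.7991e+02 -9.0000e-02  9.4690e+01] F [ 0.1 -0.3 -1. ] w 0.0561
(0.595, 0.106, 0.135) travel [-0.02  0.12  2.52] dr [-0.1 -0.1  0.2]
(0.595, 0.106, 0.101) travel [-0.03  0.13  5.92] dr [-0.1 -0.1  0.2]
```

View pics/c6.png

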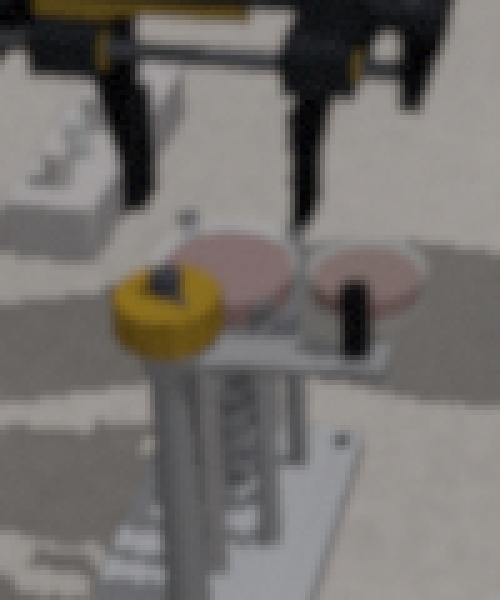

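Request:
{"method": "send_rows", "body": {"series": [{"travel":[0,0.1,0],"dr":[0,0,0],"claw":0},{"travel":[0,0.1,0],"dr":[0,0,0],"claw":0},{"travel":[0,0.1,0],"dr":[0,0,0],"claw":0},{"travel":[0,0.1,0],"dr":[0,0,0],"claw":0},{"travel":[0,0.1,0],"dr":[0,0,0],"claw":0},{"travel":[0,0.1,0],"dr":[0,0,0],"claw":0},{"travel":[0,0.1,0],"dr":[0,0,0],"claw":0},{"travel":[0,0.1,0],"dr":[0,0,0],"claw":0},{"travel":[0,0.1,0],"dr":[0,0,0],"claw":0},{"travel":[0,0.1,1],"dr":[0,0,0],"claw":0},{"travel":[0,0.1,2],"dr":[0,0,0],"claw":0}]}}

```text
time_s: 7.18
tool_pos: [0.5957, 0.1065, 0.1408]
tool_rot: [179.9, -0.1, 94.7]
force: [-0.8, -0.3, -0.5]
grip_width: 0.0007
```

Request:
{"method": "send_rows", "body": {"series": [{"travel":[0,0,0.5],"dr":[0,0,0],"claw":0},{"travel":[0,0,1],"dr":[0,0,0],"claw":0},{"travel":[0,0,1.4],"dr":[0,0,0],"claw":0},{"travel":[0,0,1.8],"dr":[0,0,0],"claw":0},{"travel":[0,0,2.2],"dr":[0,0,0],"claw":0},{"travel":[0,0,2.6],"dr":[0,0,0],"claw":0},{"travel":[0,0,3],"dr":[0,0,0],"claw":0},{"travel":[0,0,3.4],"dr":[0,0,0],"claw":0},{"travel":[0,0,3.7],"dr":[0,0,0],"claw":0},{"travel":[0,0,3.9],"dr":[0,0,0],"claw":0},{"travel":[0,0,3.9],"dr":[0,0,0],"claw":0}]}}

```text
time_s: 8.1
tool_pos: [0.596, 0.1066, 0.1021]
tool_rot: [179.9, -0.1, 94.7]
force: [1.2, -0.7, 4.4]
grip_width: 0.0005
```

```bash
python3 -c "
from h import *
go((.595,.106,.17,94.5))"
```

```text
t 8.1 pos [0.596  0.1066 0.1021] rot [ 1.7992e+02 -1.1000e-01  9.4690e+01] F [ 1.2 -0.7  4.4] w 0.0005
(0.595, 0.106, 0.17) travel [-0.04 -0.09 -6.79] dr [ 0.1 -0.1  0.2]
```

Request:
{"method": "send_rows", "body": {"series": [{"travel":[0,0,-3],"dr":[0,0,0],"claw":0},{"travel":[0,0,-6.5],"dr":[0,0,0],"claw":0},{"travel":[-1,-0.2,-7.5],"dr":[0,0,0],"claw":8.7},{"travel":[-4.5,-0.7,-7.5],"dr":[0,0,0],"claw":8.7},{"travel":[-8,-1.2,-7.5],"dr":[0,0,0],"claw":8.7},{"travel":[-11.5,-1.7,-7.5],"dr":[0,0,0],"claw":8.7},{"travel":[-15,-2.2,-7.5],"dr":[0,0,0],"claw":8.7},{"travel":[-17.5,-2.5,-7.5],"dr":[0,0,0],"claw":8.7},{"travel":[-18.2,-2.5,-6],"dr":[0,0,0],"claw":8.7},{"travel":[-18.2,-2.5,-3],"dr":[0,0,0],"claw":8.7},{"travel":[-18.2,-2.5,0],"dr":[0,0,0],"claw":8.7},{"travel":[-18.2,-2.5,2],"dr":[0,0,0],"claw":8.7}]}}

```text
time_s: 9.1
tool_pos: [0.583, -0.0774, 0.0784]
tool_rot: [-179.8, -0.2, 94.6]
force: [-0.3, 0.2, -0.0]
grip_width: 0.0592
```

```bash
cat >> h.py <<'E'
def dishes():
    for n in('side','top'):
        s=snap(n,'last_%s.png'%n)
        lab=cv2.cvtColor(s,cv2.COLOR_BGR2LAB).astype(int);hsv=cv2.cvtColor(s,cv2.COLOR_BGR2HSV)
        m=((lab[...,1]-128>5)&(hsv[...,1]<90)).astype(np.uint8)
        m[:,:180]=0;m[:,500:]=0;m[:200]=0;m[350:]=0
        k,l,st,c=cv2.connectedComponentsWithStats(m)
        for i in range(1,k):
            if st[i,4]>60: print(n,st[i],c[i].round(1),onz(n,[c[i]],.016)[0].round(4))
E
python3 -c "
from h import *
dishes()
s=cv2.imread('pics/last_side.png')
cv2.imwrite('pics/c7.png',cv2.resize(s[200:350,240:390],(600,600),interpolation=3))
go((.5855,-.0767,.06,94.5),(.5855,-.0767,.004,94.5))"
```

```text
side [385 228  22  15  62] [396.2 234.5] [ 0.4082 -0.3295  0.016 ]
side [363 252  19  11 150] [371.9 257.5] [ 0.4557 -0.1865  0.016 ]
side [303 270  20  13 139] [313.8 275.8] [ 0.5811 -0.0651  0.016 ]
side [391 272  26  21  85] [403.7 281.7] [ 0.3639 -0.0933  0.016 ]
side [351 275  21  13 188] [361.  281.2] [ 0.4639 -0.0705  0.016 ]
top [250 209  24  24 435] [261.4 220.6] [0.6095 0.1165 0.016 ]
t 9.2 pos [ 0.5813 -0.0768  0.0772] rot [-179.5    -0.25   94.68] F [-0.8 -0.3 -0.9] w 0.0673
(0.5855, -0.0767, 0.06) travel [-0.03  0.44  1.72] dr [-0.5 -0.2  0.2]
(0.5855, -0.0767, 0.004) travel [-0.05  0.48  7.32] dr [-0.5 -0.2  0.2]
```

View pics/c7.png

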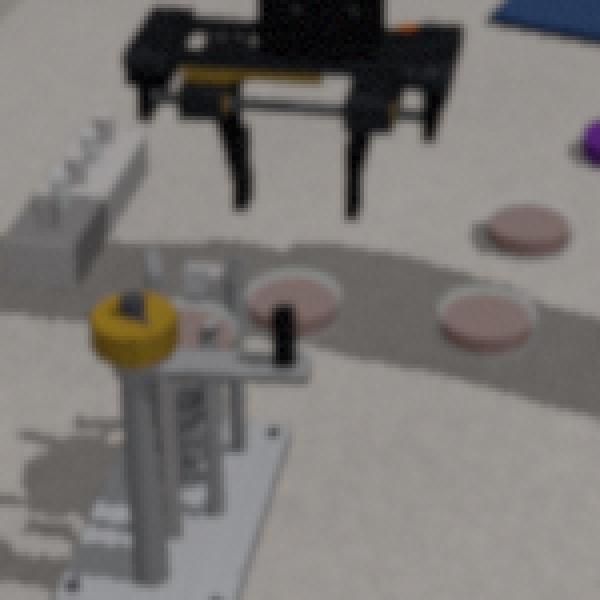

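Request:
{"method": "send_rows", "body": {"series": [{"travel":[0,0.2,1.5],"dr":[0,0,0],"claw":8.5},{"travel":[0,0.2,1.7],"dr":[0,0,0],"claw":8.5},{"travel":[0,0.2,2],"dr":[0,0,0],"claw":8.5},{"travel":[0,0.2,3],"dr":[0,0,0],"claw":8.5},{"travel":[0,0.2,5],"dr":[0,0,0],"claw":8.5},{"travel":[0,0.2,6.8],"dr":[0,0,0],"claw":8.5},{"travel":[0,0.2,7.2],"dr":[0,0,0],"claw":8.5},{"travel":[0,0.2,7.2],"dr":[0,0,0],"claw":5.5},{"travel":[0,0.2,7.2],"dr":[0,0,0],"claw":5.5},{"travel":[0,0.2,7.2],"dr":[0,0,0],"claw":5.5},{"travel":[0,0.2,7.2],"dr":[0,0,0],"claw":5.5},{"travel":[0,0.2,7.2],"dr":[0,0,0],"claw":5.5}]}}

```text
time_s: 10.2
tool_pos: [0.588, -0.0768, 0.0109]
tool_rot: [179.9, -0.1, 94.7]
force: [-1.1, -0.6, 0.2]
grip_width: 0.0601
```

Request:
{"method": "send_rows", "body": {"series": [{"travel":[0,0,0],"dr":[0,0,0],"claw":5.5},{"travel":[0,0,0],"dr":[0,0,0],"claw":5.5},{"travel":[0,0,0],"dr":[0,0,0],"claw":5.5},{"travel":[0,0,-2],"dr":[0,0,0],"claw":5.5},{"travel":[0,0,-5],"dr":[0,0,0],"claw":5.5},{"travel":[0,0,-9],"dr":[0,0,0],"claw":5.5},{"travel":[0,0,-13],"dr":[0,0,0],"claw":5.5},{"travel":[0,0,-16],"dr":[0,0,0],"claw":5.5},{"travel":[0,0,-17.5],"dr":[0,0,0],"claw":5.5},{"travel":[0,0,-17.5],"dr":[0,0,0],"claw":5.5}]}}

```text
time_s: 11.03
tool_pos: [0.5897, -0.077, 0.1892]
tool_rot: [179.6, 0.0, 94.7]
force: [-0.3, -0.5, -0.3]
grip_width: 0.0585
```

```bash
python3 -c "
from h import *
go((.595,.106,.175,94.5))"
```

```text
t 11.03 pos [ 0.5897 -0.077   0.1892] rot [1.7959e+02 4.0000e-02 9.4680e+01] F [-0.3 -0.5 -0.3] w 0.0585
(0.595, 0.106, 0.175) travel [18.19  2.01  1.43] dr [0.4 0.  0.2]
```

Request:
{"method": "send_rows", "body": {"series": [{"travel":[2,0.2,0],"dr":[0.2,0,0],"claw":5.5},{"travel":[5,0.5,0],"dr":[0.2,0,0],"claw":5.5},{"travel":[8.5,0.9,0],"dr":[0.2,0,0],"claw":5.5},{"travel":[12,1.3,0],"dr":[0.2,0,0],"claw":5.5},{"travel":[15,1.7,0],"dr":[0.2,0,0],"claw":5.5},{"travel":[17,2,0],"dr":[0.2,0,0],"claw":5.5},{"travel":[18,2,0.5],"dr":[0.2,0,0],"claw":5.5},{"travel":[18.2,2,1.4],"dr":[0.2,0,0],"claw":5.5},{"travel":[18.2,2,1.4],"dr":[0.2,0,0],"claw":5.5},{"travel":[18.2,2,1.4],"dr":[0.2,0,0],"claw":5.5}]}}

```text
time_s: 11.87
tool_pos: [0.5917, 0.1035, 0.1692]
tool_rot: [-179.6, -0.0, 94.6]
force: [0.3, 0.9, -0.4]
grip_width: 0.0589
```

```bash
python3 -c "
from h import *
dishes()
go((.595,.106,.139,94.5),(.595,.106,.131,94.5))"
```

```text
side [385 228  22  15  67] [395.8 234.5] [ 0.4093 -0.3295  0.016 ]
side [273 252  27  16 279] [285.5 259.1] [ 0.6743 -0.1233  0.016 ]
side [362 252  19  11 141] [371.6 257.7] [ 0.4564 -0.1853  0.016 ]
side [391 272  26  21  85] [403.9 281.2] [ 0.3637 -0.0954  0.016 ]
side [351 275  21  13 189] [360.8 281.2] [ 0.4644 -0.0701  0.016 ]
top [333 269  22  21 369] [343.6 278.9] [ 0.4671 -0.087   0.016 ]
top [381 272  22  22 375] [391.4 282.3] [ 0.4596 -0.2033  0.016 ]
t 11.97 pos [0.5925 0.1036 0.1705] rot [-1.7975e+02 -4.0000e-02  9.4500e+01] F [-0.6  0.5  0.2] w 0.0591
(0.595, 0.106, 0.139) travel [0.22 0.28 3.15] dr [-0.3 -0.  -0. ]
(0.595, 0.106, 0.131) travel [0.22 0.28 3.95] dr [-0.3 -0.  -0. ]
```

Request:
{"method": "send_rows", "body": {"series": [{"travel":[0.2,0.25,1],"dr":[-0.3,0,0],"claw":5.5},{"travel":[0.2,0.25,2],"dr":[-0.3,0,0],"claw":5.5},{"travel":[0.2,0.25,2.8],"dr":[-0.3,0,0],"claw":5.5},{"travel":[0.2,0.25,3.2],"dr":[-0.3,0,0],"claw":5.5},{"travel":[0.2,0.25,3.4],"dr":[-0.3,0,0],"claw":5.5},{"travel":[0.2,0.25,3.6],"dr":[-0.3,0,0],"claw":5.5},{"travel":[0.2,0.25,3.6],"dr":[-0.3,0,0],"claw":5.5}]}}

```text
time_s: 12.55
tool_pos: [0.5946, 0.1075, 0.1351]
tool_rot: [179.9, -0.0, 94.7]
force: [-1.5, -1.7, 2.6]
grip_width: 0.0589
```

```bash
python3 -c "
from h import *
go((.595,.106,.131,94.5))"
```

```text
t 12.55 pos [0.5946 0.1075 0.1351] rot [ 1.7993e+02 -3.0000e-02  9.4650e+01] F [-1.5 -1.7  2.6] w 0.0589
(0.595, 0.106, 0.131) travel [-0.16  0.03  0.41] dr [ 0.1 -0.   0.2]
```

Request:
{"method": "send_rows", "body": {"series": [{"travel":[-0.15,0,0],"dr":[0,0,0],"claw":5.5},{"travel":[-0.15,0,0.2],"dr":[0,0,0],"claw":5.5},{"travel":[-0.15,0,0.4],"dr":[0,0,0],"claw":5.5},{"travel":[-0.15,0,0.4],"dr":[0,0,0],"claw":5.5}]}}

```text
time_s: 12.88
tool_pos: [0.5947, 0.1064, 0.1308]
tool_rot: [179.9, -0.1, 94.7]
force: [-0.3, -2.9, 0.5]
grip_width: 0.0591
```

```bash
python3 -c "
from h import *
go((.595,.106,.131,94.5))"
```

```text
t 12.88 pos [0.5947 0.1064 0.1308] rot [ 1.799e+02 -7.000e-02  9.467e+01] F [-0.3 -2.9  0.5] w 0.0591
(0.595, 0.106, 0.131) travel [-0.04  0.03 -0.02] dr [ 0.1 -0.1  0.2]
```

Request:
{"method": "send_rows", "body": {"series": [{"travel":[0,0,0],"dr":[0,0,0],"claw":7.5},{"travel":[0,0,0],"dr":[0,0,0],"claw":7.5},{"travel":[0,0,0],"dr":[0,0,0],"claw":7.5},{"travel":[0,0,0],"dr":[0,0,0],"claw":7.5},{"travel":[0,0,-2],"dr":[0,0,0],"claw":7.5},{"travel":[0,0,-3],"dr":[0,0,0],"claw":0},{"travel":[0,0,-3],"dr":[0,0,0],"claw":0},{"travel":[0,0,-3],"dr":[0,0,0],"claw":0},{"travel":[0,0,-3],"dr":[0,0,0],"claw":0},{"travel":[0,0,-3],"dr":[0,0,0],"claw":0},{"travel":[0,0,-3],"dr":[0,0,0],"claw":0},{"travel":[0,0,-3],"dr":[0,0,0],"claw":0}]}}

```text
time_s: 13.88
tool_pos: [0.5943, 0.1067, 0.1605]
tool_rot: [180.0, -0.1, 94.7]
force: [-0.1, -1.2, -0.1]
grip_width: 0.0364
```

Request:
{"method": "send_rows", "body": {"series": [{"travel":[0,0,0],"dr":[0,0,0],"claw":0},{"travel":[0,0,0],"dr":[0,0,0],"claw":0},{"travel":[0,0,0],"dr":[0,0,0],"claw":0},{"travel":[0,0,0],"dr":[0,0,0],"claw":0},{"travel":[0,0,0],"dr":[0,0,0],"claw":0},{"travel":[0,0,0],"dr":[0,0,0],"claw":0},{"travel":[0,0,0],"dr":[0,0,0],"claw":0},{"travel":[0,0,0],"dr":[0,0,0],"claw":0}]}}

```text
time_s: 14.55
tool_pos: [0.5946, 0.1068, 0.1611]
tool_rot: [179.9, -0.1, 94.7]
force: [-0.5, 0.3, -0.3]
grip_width: 0.0003
```

```bash
python3 -c "
from h import *
dishes()
go((.595,.106,.135,94.5),(.595,.106,.101,94.5))"
```

```text
side [385 228  22  15  68] [396.  234.6] [ 0.4087 -0.329   0.016 ]
side [363 253  18  11 145] [371.6 257.7] [ 0.4565 -0.1853  0.016 ]
side [277 270  21  14 148] [288.  274.8] [ 0.6445 -0.0537  0.016 ]
side [391 272  26  21  70] [405.8 279.7] [ 0.3598 -0.1031  0.016 ]
side [351 275  21  13 183] [361.3 281.2] [ 0.4632 -0.0704  0.016 ]
top [333 269  22  21 373] [343.7 279. ] [ 0.4669 -0.0871  0.016 ]
top [381 272  22  22 373] [391.3 282.3] [ 0.4595 -0.2031  0.016 ]
t 14.65 pos [0.5946 0.1069 0.1611] rot [ 1.799e+02 -9.000e-02  9.469e+01] F [-0.3 -0.6 -0.6] w 0.0004
(0.595, 0.106, 0.135) travel [-0.09  0.03  2.61] dr [ 0.1 -0.1  0.2]
(0.595, 0.106, 0.101) travel [-0.1   0.02  6.01] dr [ 0.1 -0.1  0.2]
```

Request:
{"method": "send_rows", "body": {"series": [{"travel":[-0.1,0,2.2],"dr":[0,0,0],"claw":0},{"travel":[-0.1,0,2.6],"dr":[0,0,0],"claw":0},{"travel":[-0.1,0,3.0],"dr":[0,0,0],"claw":0},{"travel":[-0.1,0,3.4],"dr":[0,0,0],"claw":0},{"travel":[-0.1,0,3.8],"dr":[0,0,0],"claw":0},{"travel":[-0.1,0,4.2],"dr":[0,0,0],"claw":0},{"travel":[-0.1,0,4.6],"dr":[0,0,0],"claw":0},{"travel":[-0.1,0,5],"dr":[0,0,0],"claw":0},{"travel":[-0.1,0,5.4],"dr":[0,0,0],"claw":0},{"travel":[-0.1,0,5.8],"dr":[0,0,0],"claw":0},{"travel":[-0.1,0,6],"dr":[0,0,0],"claw":0},{"travel":[-0.1,0,6],"dr":[0,0,0],"claw":0}]}}

```text
time_s: 15.65
tool_pos: [0.5961, 0.1063, 0.1021]
tool_rot: [179.7, -0.1, 94.7]
force: [1.4, 0.2, 5.0]
grip_width: 0.0002
```

```bash
python3 -c "
from h import *
go((.595,.106,.175,94.5),(.467,-.087,.175,94.5),(.467,-.087,.08,94.5))"
```

```text
t 15.65 pos [0.5961 0.1063 0.1021] rot [ 1.7974e+02 -1.2000e-01  9.4680e+01] F [1.4 0.2 5. ] w 0.0002
(0.595, 0.106, 0.175) travel [-0.   -0.08 -7.29] dr [ 0.3 -0.1  0.2]
(0.467, -0.087, 0.175) travel [-18.19 -14.41  -7.39] dr [ 0.3 -0.1  0.2]
(0.467, -0.087, 0.08) travel [-18.21 -14.45   2.11] dr [ 0.3 -0.1  0.2]
```

Request:
{"method": "send_rows", "body": {"series": [{"travel":[0,0,-3],"dr":[0,0,0],"claw":0},{"travel":[0,0,-6.5],"dr":[0,0,0],"claw":8.7},{"travel":[-1,-0.5,-7.5],"dr":[0,0,0],"claw":8.7},{"travel":[-4,-3,-7.5],"dr":[0,0,0],"claw":8.7},{"travel":[-7,-5.5,-7.5],"dr":[0,0,0],"claw":8.7},{"travel":[-10,-8,-7.5],"dr":[0,0,0],"claw":8.7},{"travel":[-13,-10.5,-7.5],"dr":[0,0,0],"claw":8.7},{"travel":[-16,-12.8,-6.5],"dr":[0,0,0],"claw":8.7},{"travel":[-18,-14,-4.5],"dr":[0,0,0],"claw":8.7},{"travel":[-18.2,-14.4,-1.5],"dr":[0,0,0],"claw":8.7},{"travel":[-18.2,-14.4,1.5],"dr":[0,0,0],"claw":8.7},{"travel":[-18.2,-14.4,3],"dr":[0,0,0],"claw":8.7}]}}

```text
time_s: 16.65
tool_pos: [0.4628, -0.0876, 0.0673]
tool_rot: [-179.8, -0.2, 94.6]
force: [-1.3, 0.7, 0.4]
grip_width: 0.0659
```

Request:
{"method": "send_rows", "body": {"series": [{"travel":[0,0,0.5],"dr":[0,0,0],"claw":8.7},{"travel":[0,0,0.5],"dr":[0,0,0],"claw":8.7},{"travel":[0,0,0.5],"dr":[0,0,0],"claw":8.7},{"travel":[0,0,0.5],"dr":[0,0,0],"claw":8.7},{"travel":[0,0,0.5],"dr":[0,0,0],"claw":8.7}]}}

```text
time_s: 17.07
tool_pos: [0.4673, -0.0872, 0.0668]
tool_rot: [179.8, -0.0, 94.7]
force: [-0.1, -0.2, 0.2]
grip_width: 0.0864
```

```bash
python3 -c "
from h import *
dishes()
go((.467,-.087,.03,94.5),(.467,-.087,.003,94.5))"
```

```text
side [363 252  17  12 140] [371.2 257.6] [ 0.4574 -0.1856  0.016 ]
side [391 272  26  21  85] [403.7 281.4] [ 0.3641 -0.0946  0.016 ]
side [351 275  21  13 190] [361.1 281. ] [ 0.4639 -0.0711  0.016 ]
top [250 209  24  24 433] [261.2 220.4] [0.6099 0.1168 0.016 ]
top [392 272  11  22 185] [396.1 282.3] [ 0.4596 -0.2149  0.016 ]
t 17.17 pos [ 0.467  -0.0873  0.0665] rot [ 1.7981e+02 -4.0000e-02  9.4690e+01] F [0.2 0.3 0.5] w 0.0866
(0.467, -0.087, 0.03) travel [ 0.02 -0.01  3.65] dr [ 0.2 -0.   0.2]
(0.467, -0.087, 0.003) travel [ 0.02 -0.01  6.35] dr [ 0.2 -0.   0.2]
```

Request:
{"method": "send_rows", "body": {"series": [{"travel":[0,0,2],"dr":[0,0,0],"claw":8.7},{"travel":[0,0,4],"dr":[0,0,0],"claw":8.7},{"travel":[0,0,5.8],"dr":[0,0,0],"claw":8.7},{"travel":[0,0,6.4],"dr":[0,0,0],"claw":8.7},{"travel":[0,0,6.4],"dr":[0,0,0],"claw":8.7},{"travel":[0,0,6.4],"dr":[0,0,0],"claw":5.5},{"travel":[0,0,6.4],"dr":[0,0,0],"claw":5.5},{"travel":[0,0,6.4],"dr":[0,0,0],"claw":5.5},{"travel":[0,0,6.4],"dr":[0,0,0],"claw":5.5},{"travel":[0,0,6.4],"dr":[0,0,0],"claw":5.5},{"travel":[0,0,6.4],"dr":[0,0,0],"claw":5.5},{"travel":[0,0,6.4],"dr":[0,0,0],"claw":5.5}]}}

```text
time_s: 18.17
tool_pos: [0.4665, -0.0871, 0.0018]
tool_rot: [179.9, -0.1, 94.7]
force: [0.2, -0.0, 1.6]
grip_width: 0.0596
```

Request:
{"method": "send_rows", "body": {"series": [{"travel":[0,0,0],"dr":[0,0,0],"claw":5.5},{"travel":[0,0,-2],"dr":[0,0,0],"claw":5.5},{"travel":[0,0,-5],"dr":[0,0,0],"claw":5.5},{"travel":[0,0,-9],"dr":[0,0,0],"claw":5.5},{"travel":[0,0,-13],"dr":[0,0,0],"claw":5.5},{"travel":[0,0,-16],"dr":[0,0,0],"claw":5.5},{"travel":[0,0,-17.5],"dr":[0,0,0],"claw":5.5},{"travel":[1,0.8,-17.5],"dr":[0,0,0],"claw":5.5},{"travel":[3.5,2.7,-17.5],"dr":[0,0,0],"claw":5.5},{"travel":[6,4.7,-17.5],"dr":[0,0,0],"claw":5.5},{"travel":[8.5,6.7,-17.5],"dr":[0,0,0],"claw":5.5}]}}

```text
time_s: 19.08
tool_pos: [0.5263, 0.0034, 0.177]
tool_rot: [179.9, -0.1, 94.6]
force: [1.3, 0.6, -0.1]
grip_width: 0.0597
```

```bash
python3 -c "
from h import *
print(onz('top',[(261.2,220.4)],.106))
go((.595,.106,.165,94.5))"
```

```text
[[0.59579554 0.10503961 0.106     ]]
t 19.08 pos [0.5263 0.0034 0.177 ] rot [ 1.7987e+02 -5.0000e-02  9.4590e+01] F [ 1.3  0.6 -0.1] w 0.0597
(0.595, 0.106, 0.165) travel [9.68 7.66 1.23] dr [ 0.1 -0.1  0.1]
```

Request:
{"method": "send_rows", "body": {"series": [{"travel":[2.5,2,0],"dr":[0,0,0],"claw":5.5},{"travel":[5,4,0],"dr":[0,0,0],"claw":5.5},{"travel":[7.5,6,0.5],"dr":[0,0,0],"claw":5.5},{"travel":[9,7.3,1],"dr":[0,0,0],"claw":5.5},{"travel":[9.6,7.7,1.2],"dr":[0,0,0],"claw":5.5},{"travel":[9.6,7.7,1.2],"dr":[0,0,0],"claw":5.5},{"travel":[9.6,7.7,1.2],"dr":[0,0,0],"claw":5.5},{"travel":[9.6,7.7,1.2],"dr":[0,0,0],"claw":5.5},{"travel":[9.6,7.7,1.2],"dr":[0,0,0],"claw":5.5}]}}

```text
time_s: 19.83
tool_pos: [0.5946, 0.1029, 0.1654]
tool_rot: [179.9, -0.0, 94.6]
force: [0.4, -0.0, -0.1]
grip_width: 0.0593
```

```bash
python3 -c "
from h import *
dishes()
go((.595,.1055,.128,94.5),(.595,.1055,.122,94.5))"
```

```text
side [385 228  22  15  69] [395.7 234.5] [ 0.4095 -0.3294  0.016 ]
side [272 249  26  16 283] [284.  256.6] [ 0.6824 -0.1347  0.016 ]
side [363 252  19  11 138] [371.5 257.7] [ 0.4567 -0.1852  0.016 ]
side [391 272  26  20  72] [404.1 279.4] [ 0.3639 -0.1034  0.016 ]
top [381 272  22  22 379] [391.4 282.3] [ 0.4595 -0.2034  0.016 ]
t 19.93 pos [0.5948 0.1033 0.1655] rot [ 1.7987e+02 -3.0000e-02  9.4570e+01] F [-0.2  0.3  0.5] w 0.0596
(0.595, 0.1055, 0.128) travel [0.21 0.03 3.75] dr [ 0.1 -0.   0.1]
(0.595, 0.1055, 0.122) travel [0.21 0.03 4.35] dr [ 0.1 -0.   0.1]
```

Descend to rest, open.

Request:
{"method": "send_rows", "body": {"series": [{"travel":[0.2,0,1],"dr":[0,0,0],"claw":5.5},{"travel":[0.2,0,2],"dr":[0,0,0],"claw":5.5},{"travel":[0.2,0,2.8],"dr":[0,0,0],"claw":5.5},{"travel":[0.2,0,3.3],"dr":[0,0,0],"claw":5.5},{"travel":[0.2,0,3.7],"dr":[0,0,0],"claw":5.5},{"travel":[0.2,0,4.0],"dr":[0,0,0],"claw":5.5},{"travel":[0.2,0,4.2],"dr":[0,0,0],"claw":5.5},{"travel":[0.2,0,4.2],"dr":[0,0,0],"claw":5.5}]}}

```text
time_s: 20.6
tool_pos: [0.5947, 0.1066, 0.1228]
tool_rot: [179.9, -0.1, 94.7]
force: [0.3, -0.4, -0.4]
grip_width: 0.0595
```

```bash
python3 -c "
from h import *
go((.595,.1055,.122,94.5),(.595,.1055,.162,94.5))"
```

```text
t 20.6 pos [0.5947 0.1066 0.1228] rot [ 1.7992e+02 -7.0000e-02  9.4680e+01] F [ 0.3 -0.4 -0.4] w 0.0595
(0.595, 0.1055, 0.122) travel [-0.11  0.02  0.08] dr [ 0.1 -0.1  0.2]
(0.595, 0.1055, 0.162) travel [-0.11  0.03 -3.92] dr [ 0.1 -0.1  0.2]
```

Request:
{"method": "send_rows", "body": {"series": [{"travel":[0,0,0.2],"dr":[0,0,0],"claw":7.5},{"travel":[0,0,0.2],"dr":[0,0,0],"claw":7.5},{"travel":[0,0,0.2],"dr":[0,0,0],"claw":7.5},{"travel":[0,0,0.2],"dr":[0,0,0],"claw":7.5},{"travel":[0,0,-2],"dr":[0,0,0],"claw":7.5},{"travel":[-0.1,0,-3.9],"dr":[0,0,0],"claw":0},{"travel":[-0.1,0,-3.9],"dr":[0,0,0],"claw":0},{"travel":[-0.1,0,-3.9],"dr":[0,0,0],"claw":0},{"travel":[-0.1,0,-3.9],"dr":[0,0,0],"claw":0},{"travel":[-0.1,0,-3.9],"dr":[0,0,0],"claw":0},{"travel":[-0.1,0,-3.9],"dr":[0,0,0],"claw":0},{"travel":[-0.1,0,-3.9],"dr":[0,0,0],"claw":0}]}}

```text
time_s: 21.6
tool_pos: [0.5942, 0.1058, 0.1613]
tool_rot: [180.0, -0.1, 94.7]
force: [0.7, -0.2, -1.1]
grip_width: 0.0362
```

Request:
{"method": "send_rows", "body": {"series": [{"travel":[0,0,0],"dr":[0,0,0],"claw":0},{"travel":[0,0,0],"dr":[0,0,0],"claw":0},{"travel":[0,0,0],"dr":[0,0,0],"claw":0},{"travel":[0,0,0],"dr":[0,0,0],"claw":0},{"travel":[0,0,0],"dr":[0,0,0],"claw":0},{"travel":[0,0,0],"dr":[0,0,0],"claw":0},{"travel":[0,0,0],"dr":[0,0,0],"claw":0},{"travel":[0,0,0],"dr":[0,0,0],"claw":0}]}}

```text
time_s: 22.27
tool_pos: [0.5947, 0.1058, 0.1621]
tool_rot: [179.9, -0.1, 94.7]
force: [0.9, 0.0, 0.3]
grip_width: 0.0003
```

```bash
python3 -c "
from h import *
dishes()
go((.595,.1055,.101,94.5))"
```

```text
side [385 228  22  15  65] [396.2 234.6] [ 0.408  -0.3289  0.016 ]
side [363 252  18  12 147] [371.6 257.7] [ 0.4565 -0.1854  0.016 ]
side [277 270  20  14 131] [288.1 275.2] [ 0.6437 -0.0522  0.016 ]
side [391 272  26  21  81] [404.  281.6] [ 0.3632 -0.094   0.016 ]
top [381 272  22  22 377] [391.3 282.4] [ 0.4593 -0.2033  0.016 ]
t 22.37 pos [0.5947 0.1058 0.1621] rot [ 1.799e+02 -9.000e-02  9.469e+01] F [ 0.8  0.5 -0.3] w 0.0005
(0.595, 0.1055, 0.101) travel [-0.05  0.02  6.11] dr [ 0.1 -0.1  0.2]
```

Request:
{"method": "send_rows", "body": {"series": [{"travel":[0,0,2.2],"dr":[0,0,0],"claw":0},{"travel":[0,0,2.6],"dr":[0,0,0],"claw":0},{"travel":[0,0,3.0],"dr":[0,0,0],"claw":0},{"travel":[0,0,3.4],"dr":[0,0,0],"claw":0},{"travel":[0,0,3.8],"dr":[0,0,0],"claw":0},{"travel":[0,0,4.2],"dr":[0,0,0],"claw":0},{"travel":[0,0,4.6],"dr":[0,0,0],"claw":0},{"travel":[0,0,5],"dr":[0,0,0],"claw":0},{"travel":[0,0,5.4],"dr":[0,0,0],"claw":0},{"travel":[0,0,5.8],"dr":[0,0,0],"claw":0},{"travel":[0,0,6.1],"dr":[0,0,0],"claw":0},{"travel":[0,0,6.1],"dr":[0,0,0],"claw":0}]}}

```text
time_s: 23.37
tool_pos: [0.596, 0.1061, 0.1021]
tool_rot: [179.7, -0.1, 94.7]
force: [1.5, 0.1, 5.5]
grip_width: 0.0002
```

```bash
python3 -c "
from h import *
go((.4593,-.2033,.175,94.5),(.4593,-.2033,.06,94.5))"
```

```text
t 23.37 pos [0.596  0.1061 0.1021] rot [ 1.7975e+02 -1.0000e-01  9.4680e+01] F [1.5 0.1 5.5] w 0.0002
(0.4593, -0.2033, 0.175) travel [-29.71 -16.12  -7.42] dr [ 0.3 -0.1  0.2]
(0.4593, -0.2033, 0.06) travel [-29.73 -16.17   4.08] dr [ 0.3 -0.1  0.2]
```

Request:
{"method": "send_rows", "body": {"series": [{"travel":[0,0,-3],"dr":[0,0,0],"claw":0},{"travel":[0,0,-6.5],"dr":[0,0,0],"claw":8.7},{"travel":[-1.5,-0.7,-7.5],"dr":[0,0,0],"claw":8.7},{"travel":[-4.5,-2.4,-7.5],"dr":[0,0,0],"claw":8.7},{"travel":[-8,-4.3,-7.5],"dr":[0,0,0],"claw":8.7},{"travel":[-11.5,-6.2,-7.5],"dr":[0,0,0],"claw":8.7},{"travel":[-15,-8.1,-7.5],"dr":[0,0,0],"claw":8.7},{"travel":[-18.5,-10,-7.5],"dr":[0,0,0],"claw":8.7},{"travel":[-22,-12,-7],"dr":[0,0,0],"claw":8.7},{"travel":[-25,-13.6,-5],"dr":[0,0,0],"claw":8.7},{"travel":[-28,-15.2,-3],"dr":[0,0,0],"claw":8.7},{"travel":[-29.7,-16.1,-1],"dr":[0,0,0],"claw":8.7}]}}

```text
time_s: 24.37
tool_pos: [0.456, -0.2075, 0.1097]
tool_rot: [180.0, 0.0, 94.4]
force: [-0.2, -0.6, -0.8]
grip_width: 0.0657
```

Request:
{"method": "send_rows", "body": {"series": [{"travel":[0,0,2],"dr":[0,0,0],"claw":8.7},{"travel":[0,0,4],"dr":[0,0,0],"claw":8.7},{"travel":[0,0,4],"dr":[0,0,0],"claw":8.7},{"travel":[0,0,4],"dr":[0,0,0],"claw":8.7},{"travel":[0,0,4],"dr":[0,0,0],"claw":8.7},{"travel":[0,0,4],"dr":[0,0,0],"claw":8.7}]}}

```text
time_s: 24.87
tool_pos: [0.4598, -0.2032, 0.0718]
tool_rot: [179.8, -0.0, 94.7]
force: [0.2, -0.0, 1.4]
grip_width: 0.0869
```

```bash
python3 -c "
from h import *
dishes()
go((.4593,-.2033,.003,94.5))"
```

```text
side [362 252  19  12 145] [371.4 257.7] [ 0.457  -0.1852  0.016 ]
side [391 272  26  21  77] [404.1 280.9] [ 0.3632 -0.0971  0.016 ]
top [250 209  24  24 435] [261.4 220.3] [0.6102 0.1165 0.016 ]
top [381 274   7  19  87] [383.9 283. ] [ 0.4578 -0.1851  0.016 ]
t 24.97 pos [ 0.4597 -0.2033  0.0716] rot [ 1.798e+02 -1.000e-02  9.472e+01] F [0.8 0.5 0.6] w 0.0866
(0.4593, -0.2033, 0.003) travel [ 0.   -0.06  6.86] dr [ 0.2 -0.   0.2]
```

Request:
{"method": "send_rows", "body": {"series": [{"travel":[0,0,2],"dr":[0,0,0],"claw":8.7},{"travel":[0,0,4.5],"dr":[0,0,0],"claw":8.7},{"travel":[0,0,6.3],"dr":[0,0,0],"claw":8.7},{"travel":[0,0,6.9],"dr":[0,0,0],"claw":8.7},{"travel":[0,0,6.9],"dr":[0,0,0],"claw":8.7},{"travel":[0,0,6.9],"dr":[0,0,0],"claw":5.5},{"travel":[0,0,6.9],"dr":[0,0,0],"claw":5.5},{"travel":[0,0,6.9],"dr":[0,0,0],"claw":5.5},{"travel":[0,0,6.9],"dr":[0,0,0],"claw":5.5},{"travel":[0,0,6.9],"dr":[0,0,0],"claw":5.5},{"travel":[0,0,6.9],"dr":[0,0,0],"claw":5.5},{"travel":[0,0,6.9],"dr":[0,0,0],"claw":5.5}]}}

```text
time_s: 25.97
tool_pos: [0.4589, -0.2032, 0.0016]
tool_rot: [179.9, -0.1, 94.7]
force: [-1.0, -0.7, 1.5]
grip_width: 0.0595
```

Request:
{"method": "send_rows", "body": {"series": [{"travel":[0,0,0],"dr":[0,0,0],"claw":5.5},{"travel":[0,0,-2],"dr":[0,0,0],"claw":5.5},{"travel":[0,0,-5],"dr":[0,0,0],"claw":5.5},{"travel":[0,0,-9],"dr":[0,0,0],"claw":5.5},{"travel":[0,0,-13],"dr":[0,0,0],"claw":5.5},{"travel":[1,0.5,-16],"dr":[0,0,0],"claw":5.5},{"travel":[4,2.1,-17.5],"dr":[0,0,0],"claw":5.5},{"travel":[7.5,4,-17.5],"dr":[0,0,0],"claw":5.5},{"travel":[11,5.9,-17.5],"dr":[0,0,0],"claw":5.5},{"travel":[14.5,7.8,-17.5],"dr":[0,0,0],"claw":5.5},{"travel":[18,9.7,-17.5],"dr":[0,0,0],"claw":5.5},{"travel":[20,10.8,-17.5],"dr":[0,0,0],"claw":5.5}]}}

```text
time_s: 26.97
tool_pos: [0.5506, 0.0102, 0.1772]
tool_rot: [179.8, -0.2, 95.0]
force: [-0.4, -0.2, -0.4]
grip_width: 0.0596
```

```bash
python3 -c "
from h import *
go((.595,.1055,.165,94.5))"
```

```text
t 26.97 pos [0.5506 0.0102 0.1772] rot [179.82  -0.22  94.95] F [-0.4 -0.2 -0.4] w 0.0596
(0.595, 0.1055, 0.165) travel [9.11 5.24 1.27] dr [ 0.2 -0.2  0.5]
```

Request:
{"method": "send_rows", "body": {"series": [{"travel":[2.5,1.4,0],"dr":[0,0,0],"claw":5.5},{"travel":[5,2.8,0],"dr":[0,0,0],"claw":5.5},{"travel":[7.5,4.3,0.5],"dr":[0,0,0],"claw":5.5},{"travel":[8.8,5,1],"dr":[0,0,0],"claw":5.5},{"travel":[9.1,5.2,1.2],"dr":[0,0,0],"claw":5.5},{"travel":[9.1,5.2,1.2],"dr":[0,0,0],"claw":5.5},{"travel":[9.1,5.2,1.2],"dr":[0,0,0],"claw":5.5},{"travel":[9.1,5.2,1.2],"dr":[0,0,0],"claw":5.5},{"travel":[9.1,5.2,1.2],"dr":[0,0,0],"claw":5.5}]}}

```text
time_s: 27.72
tool_pos: [0.5943, 0.0979, 0.1654]
tool_rot: [179.9, -0.0, 94.5]
force: [0.0, 0.0, -0.7]
grip_width: 0.0594
```

```bash
python3 -c "
from h import *
dishes()
go((.595,.1055,.122,94.5))"
```

```text
side [385 228  22  15  68] [395.7 234.7] [ 0.4095 -0.3283  0.016 ]
side [273 248  26  15 264] [284.8 255.1] [ 0.6827 -0.1422  0.016 ]
side [391 272  26  21  87] [403.9 281.5] [ 0.3636 -0.0945  0.016 ]
t 27.82 pos [0.5943 0.0984 0.1654] rot [ 1.7987e+02 -5.0000e-02  9.4580e+01] F [ 0.3  0.5 -0.7] w 0.0596
(0.595, 0.1055, 0.122) travel [0.7  0.12 4.34] dr [ 0.1 -0.   0.1]
```

Request:
{"method": "send_rows", "body": {"series": [{"travel":[0.7,0.1,0],"dr":[0,0,0],"claw":5.5},{"travel":[0.7,0.1,0.5],"dr":[0,0,0],"claw":5.5},{"travel":[0.7,0.1,1],"dr":[0,0,0],"claw":5.5},{"travel":[0.7,0.1,2],"dr":[0,0,0],"claw":5.5},{"travel":[0.7,0.1,2.8],"dr":[0,0,0],"claw":5.5},{"travel":[0.7,0.1,3.3],"dr":[0,0,0],"claw":5.5},{"travel":[0.7,0.1,3.7],"dr":[0,0,0],"claw":5.5},{"travel":[0.7,0.1,4.0],"dr":[0,0,0],"claw":5.5},{"travel":[0.7,0.1,4.3],"dr":[0,0,0],"claw":5.5},{"travel":[0.7,0.1,4.3],"dr":[0,0,0],"claw":5.5}]}}

```text
time_s: 28.65
tool_pos: [0.5945, 0.1067, 0.1216]
tool_rot: [179.9, -0.1, 94.7]
force: [0.0, 0.4, -0.7]
grip_width: 0.0595
```

```bash
python3 -c "
from h import *
go((.595,.1055,.122,94.5),(.595,.1055,.162,94.5))"
```

```text
t 28.65 pos [0.5945 0.1067 0.1216] rot [ 1.7993e+02 -9.0000e-02  9.4680e+01] F [ 0.   0.4 -0.7] w 0.0595
(0.595, 0.1055, 0.122) travel [-0.12  0.04 -0.04] dr [ 0.1 -0.1  0.2]
(0.595, 0.1055, 0.162) travel [-0.12  0.04 -4.04] dr [ 0.1 -0.1  0.2]
```

Request:
{"method": "send_rows", "body": {"series": [{"travel":[0,0,0.1],"dr":[0,0,0],"claw":7.5},{"travel":[0,0,0.1],"dr":[0,0,0],"claw":7.5},{"travel":[0,0,0.1],"dr":[0,0,0],"claw":7.5},{"travel":[0,0,0.1],"dr":[0,0,0],"claw":7.5},{"travel":[0,0,-2],"dr":[0,0,0],"claw":7.5},{"travel":[-0.1,0,-4],"dr":[0,0,0],"claw":0},{"travel":[-0.1,0,-4],"dr":[0,0,0],"claw":0},{"travel":[-0.1,0,-4],"dr":[0,0,0],"claw":0},{"travel":[-0.1,0,-4],"dr":[0,0,0],"claw":0},{"travel":[-0.1,0,-4],"dr":[0,0,0],"claw":0},{"travel":[-0.1,0,-4],"dr":[0,0,0],"claw":0},{"travel":[-0.1,0,-4],"dr":[0,0,0],"claw":0}]}}

```text
time_s: 29.65
tool_pos: [0.5942, 0.1057, 0.1613]
tool_rot: [180.0, -0.1, 94.7]
force: [0.7, -0.5, -0.3]
grip_width: 0.036
```

Request:
{"method": "send_rows", "body": {"series": [{"travel":[0,0,0],"dr":[0,0,0],"claw":0},{"travel":[0,0,0],"dr":[0,0,0],"claw":0},{"travel":[0,0,0],"dr":[0,0,0],"claw":0},{"travel":[0,0,0],"dr":[0,0,0],"claw":0},{"travel":[0,0,0],"dr":[0,0,0],"claw":0},{"travel":[0,0,0],"dr":[0,0,0],"claw":0},{"travel":[0,0,0],"dr":[0,0,0],"claw":0},{"travel":[0,0,0],"dr":[0,0,0],"claw":0}]}}

```text
time_s: 30.32
tool_pos: [0.5947, 0.1058, 0.1621]
tool_rot: [179.9, -0.1, 94.7]
force: [0.2, 0.6, 0.2]
grip_width: 0.0003
```

```bash
python3 -c "
from h import *
dishes()
go((.595,.1055,.101,94.5))"
```

```text
side [385 228  22  15  65] [395.8 234.6] [ 0.4093 -0.3288  0.016 ]
side [276 269  21  16 175] [287.8 274.5] [ 0.6455 -0.055   0.016 ]
side [391 272  26  21  87] [403.6 281.4] [ 0.3643 -0.0944  0.016 ]
t 30.42 pos [0.5947 0.1058 0.1621] rot [ 1.799e+02 -9.000e-02  9.468e+01] F [ 0.2 -0.6  0.3] w 0.0007
(0.595, 0.1055, 0.101) travel [-0.05  0.02  6.11] dr [ 0.1 -0.1  0.2]
```

Request:
{"method": "send_rows", "body": {"series": [{"travel":[0,0,2.2],"dr":[0,0,0],"claw":0},{"travel":[0,0,2.6],"dr":[0,0,0],"claw":0},{"travel":[0,0,3.0],"dr":[0,0,0],"claw":0},{"travel":[0,0,3.4],"dr":[0,0,0],"claw":0},{"travel":[0,0,3.8],"dr":[0,0,0],"claw":0},{"travel":[0,0,4.2],"dr":[0,0,0],"claw":0},{"travel":[0,0,4.6],"dr":[0,0,0],"claw":0},{"travel":[0,0,5],"dr":[0,0,0],"claw":0},{"travel":[0,0,5.4],"dr":[0,0,0],"claw":0},{"travel":[0,0,5.8],"dr":[0,0,0],"claw":0},{"travel":[0,0,6.1],"dr":[0,0,0],"claw":0},{"travel":[0,0,6.1],"dr":[0,0,0],"claw":0}]}}

```text
time_s: 31.42
tool_pos: [0.5959, 0.1063, 0.1024]
tool_rot: [179.8, -0.1, 94.7]
force: [0.7, 0.7, 5.0]
grip_width: 0.0004
```

```bash
python3 -c "
from h import *
go((.595,.02,.2,94.5))"
```

```text
t 31.42 pos [0.5959 0.1063 0.1024] rot [ 1.7976e+02 -1.1000e-01  9.4690e+01] F [0.7 0.7 5. ] w 0.0004
(0.595, 0.02, 0.2) travel [-8.58 -0.76 -9.78] dr [ 0.2 -0.1  0.2]
```

Request:
{"method": "send_rows", "body": {"series": [{"travel":[0,0,-3],"dr":[0,0,0],"claw":0},{"travel":[0,0,-6.5],"dr":[0,0,0],"claw":0},{"travel":[0,0,-10],"dr":[0,0,0],"claw":5},{"travel":[-1,0,-12.5],"dr":[0,0,0],"claw":5},{"travel":[-4,-1,-14],"dr":[0,0,0],"claw":5},{"travel":[-8,-2,-14],"dr":[0,0,0],"claw":5},{"travel":[-12,-3,-14],"dr":[0,0,0],"claw":5},{"travel":[-15,-4,-14],"dr":[0,0,0],"claw":5},{"travel":[-15,-4,-14],"dr":[0,0,0],"claw":5},{"travel":[-15,-4,-14],"dr":[0,0,0],"claw":5},{"travel":[-15,-4,-14],"dr":[0,0,0],"claw":5}]}}

```text
time_s: 32.33
tool_pos: [0.5669, -0.0462, 0.2409]
tool_rot: [179.9, -0.1, 94.7]
force: [-0.0, 0.9, 0.3]
grip_width: 0.0479
```

```bash
python3 -c "
from h import *
dishes()
s=cv2.imread('pics/last_side.png');t=cv2.imread('pics/last_top.png')
cv2.imwrite('pics/c8.png',np.hstack([cv2.resize(t[175:265,205:295],(400,400),interpolation=3),cv2.resize(s[250:350,240:340],(400,400),interpolation=3)]))
go((.520,.1695,.23,13.5))"
```

```text
side [385 228  22  15  64] [396.6 234.5] [ 0.4072 -0.3303  0.016 ]
side [391 272  26  21  69] [404.6 279.3] [ 0.3628 -0.1042  0.016 ]
top [250 209  24  24 427] [261.6 220.5] [0.6097 0.1159 0.016 ]
t 32.43 pos [ 0.5671 -0.0448  0.2409] rot [ 1.7989e+02 -1.5000e-01  9.4870e+01] F [0.3 1.1 0.8] w 0.0487
(0.52, 0.1695, 0.23) travel [21.75 -2.88  1.15] dr [-0.  -0.2 81.4]
```

View pics/c8.png

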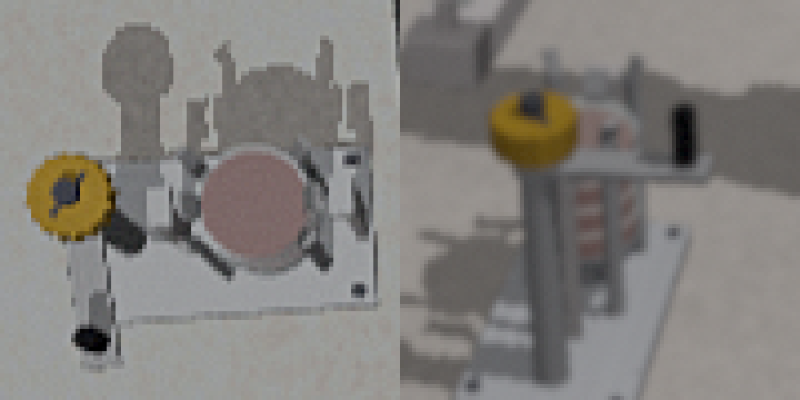

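Request:
{"method": "send_rows", "body": {"series": [{"travel":[3,-0.4,0],"dr":[0,0,7],"claw":5},{"travel":[6,-0.8,0],"dr":[0,0,14],"claw":5},{"travel":[9,-1.2,0],"dr":[0,0,21],"claw":5},{"travel":[12,-1.6,0],"dr":[0,0,28],"claw":5},{"travel":[15,-2,0],"dr":[0,0,35],"claw":5},{"travel":[18,-2.4,0],"dr":[0,0,42],"claw":5},{"travel":[20,-2.7,0],"dr":[0,0,49],"claw":5},{"travel":[21.7,-2.9,0],"dr":[0,0,56],"claw":5},{"travel":[21.7,-2.9,0],"dr":[0,0,63],"claw":5},{"travel":[21.7,-2.9,0],"dr":[0,0,70],"claw":5},{"travel":[21.7,-2.9,0],"dr":[0,0,77],"claw":5},{"travel":[21.7,-2.9,0],"dr":[0,0,82.5],"claw":5}]}}

```text
time_s: 33.43
tool_pos: [0.5196, 0.1691, 0.2411]
tool_rot: [-179.9, -0.1, 12.1]
force: [-0.3, 0.1, 0.2]
grip_width: 0.0501
```

```bash
python3 -c "
from h import *
go((.520,.170,.20,12),(.520,.170,.156,12))"
```

```text
t 33.43 pos [0.5196 0.1691 0.2411] rot [-1.7989e+02 -1.0000e-01  1.2080e+01] F [-0.3  0.1  0.2] w 0.0501
(0.52, 0.17, 0.2) travel [ 0.05 -0.07  4.11] dr [-0.1 -0.1  0.1]
(0.52, 0.17, 0.156) travel [ 0.04 -0.06  8.51] dr [-0.1 -0.1  0.1]
```

Request:
{"method": "send_rows", "body": {"series": [{"travel":[0,0,2],"dr":[0,0,0],"claw":5},{"travel":[0,0,4],"dr":[0,0,0],"claw":5},{"travel":[0,0,6],"dr":[0,0,0],"claw":5},{"travel":[0,0,7.5],"dr":[0,0,0],"claw":5},{"travel":[0,0,8.3],"dr":[0,0,0],"claw":5},{"travel":[0,0,8.3],"dr":[0,0,0],"claw":1.8},{"travel":[0,0,8.3],"dr":[0,0,0],"claw":1.8},{"travel":[0,0,8.3],"dr":[0,0,0],"claw":1.8},{"travel":[0,0,8.3],"dr":[0,0,0],"claw":1.8},{"travel":[0,0,8.3],"dr":[0,0,0],"claw":1.8},{"travel":[0,0,8.3],"dr":[0,0,0],"claw":1.8},{"travel":[0,0,8.3],"dr":[0,0,0],"claw":1.8}], "grip_force": 5}}

```text
time_s: 34.43
tool_pos: [0.5208, 0.1674, 0.1587]
tool_rot: [-179.9, -0.2, 12.2]
force: [-0.1, 0.5, 1.2]
grip_width: 0.0194
```

```bash
python3 -c "
from h import *
s=snap('side','s9.png');cv2.imwrite('pics/c9.png',cv2.resize(s[200:340,230:370],(560,560),interpolation=3))
for a in np.arange(4,90,4): print(a,(7-7*np.cos(np.radians(a))).round(2),(7*np.sin(np.radians(a))).round(2),end='; ')
go((.520,.170,.157,12))"
```

```text
4 0.02 0.49; 8 0.07 0.97; 12 0.15 1.46; 16 0.27 1.93; 20 0.42 2.39; 24 0.61 2.85; 28 0.82 3.29; 32 1.06 3.71; 36 1.34 4.11; 40 1.64 4.5; 44 1.96 4.86; 48 2.32 5.2; 52 2.69 5.52; 56 3.09 5.8; 60 3.5 6.06; 64 3.93 6.29; 68 4.38 6.49; 72 4.84 6.66; 76 5.31 6.79; 80 5.78 6.89; 84 6.27 6.96; 88 6.76 7.0; t 34.48 pos [0.5207 0.1673 0.1585] rot [-1.799e+02 -1.600e-01  1.219e+01] F [-0.1  0.7 -0. ] w 0.0189
(0.52, 0.17, 0.157) travel [-0.01 -0.28  0.15] dr [-0.1 -0.2  0.2]
```

View pics/c9.png

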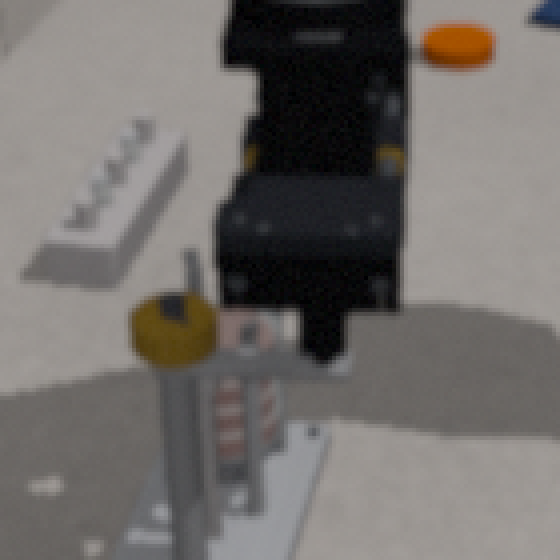

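Request:
{"method": "send_rows", "body": {"series": [{"travel":[0.02,0.49,0],"dr":[0,0,-4],"claw":1.8},{"travel":[0.07,0.97,0],"dr":[0,0,-8],"claw":1.8},{"travel":[0.15,1.46,0],"dr":[0,0,-12],"claw":1.8},{"travel":[0.27,1.93,0],"dr":[0,0,-16],"claw":1.8},{"travel":[0.42,2.39,0],"dr":[0,0,-20],"claw":1.8},{"travel":[0.61,2.85,0],"dr":[0,0,-24],"claw":1.8},{"travel":[0.82,3.29,0],"dr":[0,0,-28],"claw":1.8},{"travel":[1.06,3.71,0],"dr":[0,0,-32],"claw":1.8},{"travel":[1.34,4.11,0],"dr":[0,0,-36],"claw":1.8},{"travel":[1.64,4.5,0],"dr":[0,0,-40],"claw":1.8},{"travel":[1.64,4.5,0],"dr":[0,0,-40],"claw":1.8}]}}

```text
time_s: 35.4
tool_pos: [0.5466, 0.1256, 0.158]
tool_rot: [180.0, -0.1, 52.2]
force: [-0.5, -0.5, -0.5]
grip_width: 0.0181
```

```bash
python3 -c "
from h import *
c=np.array([.589,.184]);L=[]
for a in (240,250,260,270,274.5,278):
    b=np.radians(a);L.append((*(c+.07*np.array([np.cos(b),np.sin(b)])),.157,a-180))
go(*L)"
```

```text
t 35.4 pos [0.5466 0.1256 0.158 ] rot [ 1.7999e+02 -1.4000e-01  5.2210e+01] F [-0.5 -0.5 -0.5] w 0.0181
(np.float64(0.5539999999999999), np.float64(0.1233782217350893), 0.157) travel [0.28 0.72 0.1 ] dr [ 0.  -0.1 -7.8]
(np.float64(0.5650585899672032), np.float64(0.1182215165449864), 0.157) travel [0.55 1.91 0.1 ] dr [  0.   -0.1 -17.8]
(np.float64(0.5768446275633149), np.float64(0.11506345728914542), 0.157) travel [1.02 3.04 0.1 ] dr [  0.   -0.1 -27.8]
(np.float64(0.589), np.float64(0.11399999999999999), 0.157) travel [1.68 4.06 0.1 ] dr [  0.1  -0.1 -37.8]
(np.float64(0.5944921367009491), np.float64(0.11421578663868104), 0.157) travel [2.04 4.49 0.1 ] dr [  0.1  -0.1 -42.3]
(np.float64(0.5987421170672046), np.float64(0.11468123518809006), 0.157) travel [2.34 4.79 0.1 ] dr [  0.1  -0.1 -45.8]
```

Request:
{"method": "send_rows", "body": {"series": [{"travel":[0.15,0.4,0],"dr":[0,0,-4],"claw":1.8},{"travel":[0.28,0.8,0],"dr":[0,0,-8],"claw":1.8},{"travel":[0.4,1.3,0],"dr":[0,0,-12.5],"claw":1.8},{"travel":[0.55,1.9,0],"dr":[0,0,-17.5],"claw":1.8},{"travel":[0.78,2.5,0],"dr":[0,0,-22.5],"claw":1.8},{"travel":[1.02,3.0,0],"dr":[0,0,-27.5],"claw":1.8},{"travel":[1.35,3.55,0],"dr":[0,0,-32.5],"claw":1.8},{"travel":[1.68,4.05,0],"dr":[0,0,-37.5],"claw":1.8},{"travel":[2.04,4.5,0],"dr":[0,0,-42.5],"claw":1.8},{"travel":[2.2,4.65,0],"dr":[0,0,-44],"claw":1.8},{"travel":[2.34,4.8,0],"dr":[0,0,-46],"claw":1.8},{"travel":[2.34,4.8,0],"dr":[0,0,-46],"claw":1.8}]}}

```text
time_s: 36.4
tool_pos: [0.5971, 0.1153, 0.1577]
tool_rot: [-179.9, -0.1, 98.1]
force: [-3.5, -0.8, 0.8]
grip_width: 0.0181
```

```bash
python3 -c "
from h import *
go((.602,.115,.157,98))"
```

```text
t 36.4 pos [0.5971 0.1153 0.1577] rot [-1.7993e+02 -7.0000e-02  9.8100e+01] F [-3.5 -0.8  0.8] w 0.0181
(0.602, 0.115, 0.157) travel [-0.1   0.48  0.07] dr [-0.1 -0.1  0.1]
```

Request:
{"method": "send_rows", "body": {"series": [{"travel":[0,0.3,0],"dr":[0,0,0],"claw":1.8},{"travel":[0,0.3,0],"dr":[0,0,0],"claw":1.8},{"travel":[0,0.3,0],"dr":[0,0,0],"claw":1.8}]}}

```text
time_s: 36.65
tool_pos: [0.5978, 0.1153, 0.1575]
tool_rot: [-179.7, 0.0, 98.0]
force: [-10.2, -3.0, 4.9]
grip_width: 0.019
```

Request:
{"method": "send_rows", "body": {"series": [{"travel":[0,-0.4,0],"dr":[0,0,0],"claw":1.8},{"travel":[0,-0.4,0],"dr":[0,0,0],"claw":3.5},{"travel":[0,-0.4,0],"dr":[0,0,0],"claw":3.5},{"travel":[0,-0.4,0],"dr":[0,0,0],"claw":3.5},{"travel":[0,-0.4,-2],"dr":[0,0,0],"claw":3.5},{"travel":[0,-0.4,-5],"dr":[0,0,0],"claw":3.5},{"travel":[0,-0.4,-8],"dr":[0,0,0],"claw":6},{"travel":[-2,-0.4,-9],"dr":[0,0,0],"claw":6},{"travel":[-5,-0.4,-9],"dr":[0,0,0],"claw":6},{"travel":[-9,-0.4,-9],"dr":[0,0,0],"claw":6},{"travel":[-13,-0.4,-9],"dr":[0,0,0],"claw":6},{"travel":[-14,-0.4,-9],"dr":[0,0,0],"claw":6}]}}

```text
time_s: 37.65
tool_pos: [0.6184, -0.0331, 0.2475]
tool_rot: [179.9, 0.2, 97.6]
force: [0.7, -1.0, -1.0]
grip_width: 0.0589
```

```bash
python3 -c "
from h import *
go((.5885,.184,.24,94.5));print(env.get_obs()['qpos'])
t=snap('top','t10.png');s=snap('side','s10.png')
cv2.imwrite('pics/c10.png',np.hstack([cv2.resize(t[175:265,205:295],(400,400),interpolation=3),cv2.resize(s[240:340,240:340],(400,400),interpolation=3)]))
"
```

```text
t 37.65 pos [ 0.6184 -0.0331  0.2475] rot [179.89   0.19  97.55] F [ 0.7 -1.  -1. ] w 0.0589
(0.5885, 0.184, 0.24) travel [21.92 -0.11  0.68] dr [0.1 0.2 3.1]
[ 39.88364456  20.6339875  -50.47531284  84.46869786  16.111908
  82.254039    -3.36317516]
```

View pics/c10.png

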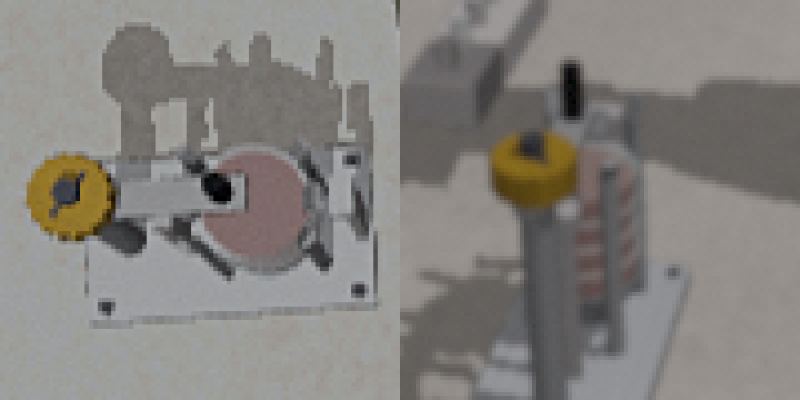

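Request:
{"method": "send_rows", "body": {"series": [{"travel":[2.5,0,0.3],"dr":[0,0,-7],"claw":6},{"travel":[5,0,0.6],"dr":[0,0,-14],"claw":6},{"travel":[7.5,0,0.6],"dr":[0,0,-21],"claw":6},{"travel":[10,0,0.6],"dr":[0,0,-28],"claw":6},{"travel":[12.5,0,0.6],"dr":[0,0,-35],"claw":6},{"travel":[15,0,0.6],"dr":[0,0,-42],"claw":6},{"travel":[17.5,0,0.6],"dr":[0,0,-49],"claw":6},{"travel":[20,0,0.6],"dr":[0,0,-56],"claw":6},{"travel":[21.5,0,0.6],"dr":[0,0,-63],"claw":6},{"travel":[21.9,-0.1,0.6],"dr":[0,0,-70],"claw":6},{"travel":[21.9,-0.1,0.6],"dr":[0,0,-77],"claw":6},{"travel":[21.9,-0.1,0.6],"dr":[0,0,-84],"claw":6}]}}

```text
time_s: 38.75
tool_pos: [0.5839, 0.1962, 0.2427]
tool_rot: [179.8, 0.1, -177.3]
force: [-0.1, 0.6, -0.1]
grip_width: 0.0601
```

```bash
python3 -c "
from h import *
go((.5887,.184,.24,225),(.5887,.184,.154,225));print(env.get_obs()['qpos'])"
```

```text
t 38.75 pos [0.5839 0.1962 0.2427] rot [ 1.7983e+02  1.4000e-01 -1.7727e+02] F [-0.1  0.6 -0.1] w 0.0601
(0.5887, 0.184, 0.24) travel [-0.42 -1.24  0.27] dr [  0.1   0.2 -42.3]
(0.5887, 0.184, 0.154) travel [-0.4  -1.27  8.87] dr [  0.1   0.2 -42.3]
[ 29.85821095  28.20702135 -69.52904143  85.06960164  26.34659952
  84.68530589  53.02649841]
```

Request:
{"method": "send_rows", "body": {"series": [{"travel":[-0.4,-1.2,0],"dr":[0,0,-6],"claw":6},{"travel":[-0.4,-1.2,0],"dr":[0,0,-12],"claw":6},{"travel":[-0.4,-1.2,0],"dr":[0,0,-18],"claw":6},{"travel":[-0.4,-1.2,0],"dr":[0,0,-24],"claw":6},{"travel":[-0.4,-1.2,0],"dr":[0,0,-24],"claw":6},{"travel":[-0.4,-1.2,0],"dr":[0,0,-24],"claw":6}]}}

```text
time_s: 39.25
tool_pos: [0.5889, 0.1828, 0.2424]
tool_rot: [179.9, 0.2, -153.9]
force: [0.1, 0.8, 0.1]
grip_width: 0.0602
```

```bash
python3 -c "
from h import *
go((.5887,.184,.175,206.5),(.5887,.184,.154,206.5));print(env.get_obs()['qpos'])"
```

```text
t 39.25 pos [0.5889 0.1828 0.2424] rot [ 1.7989e+02  1.6000e-01 -1.5390e+02] F [0.1 0.8 0.1] w 0.0602
(0.5887, 0.184, 0.175) travel [-0.01  0.1   6.74] dr [ 0.1  0.2 -0.4]
(0.5887, 0.184, 0.154) travel [-0.    0.1   8.84] dr [ 0.1  0.2 -0.4]
[ 32.90392379  30.96081917 -73.81763379  84.91822157  29.61146388
  85.98177841  75.52681997]
```

Request:
{"method": "send_rows", "body": {"series": [{"travel":[0,0.1,2.5],"dr":[0,0,0],"claw":6},{"travel":[0,0.1,5],"dr":[0,0,0],"claw":6},{"travel":[0,0.1,7],"dr":[0,0,0],"claw":6},{"travel":[0,0.1,8.3],"dr":[0,0,0],"claw":6},{"travel":[0,0.1,8.7],"dr":[0,0,0],"claw":6},{"travel":[0,0.1,8.7],"dr":[0,0,0],"claw":3.5},{"travel":[0,0.1,8.7],"dr":[0,0,0],"claw":3.5},{"travel":[0,0.1,8.7],"dr":[0,0,0],"claw":3.5},{"travel":[0,0.1,8.7],"dr":[0,0,0],"claw":3.5},{"travel":[0,0.1,8.7],"dr":[0,0,0],"claw":3.5},{"travel":[0,0.1,8.7],"dr":[0,0,0],"claw":3.5}], "grip_force": 25}}

```text
time_s: 40.17
tool_pos: [0.5887, 0.1851, 0.1566]
tool_rot: [179.8, 0.3, -153.7]
force: [-2.0, 5.4, 2.8]
grip_width: 0.0391
```

```bash
python3 -c "
from h import *
go((.5887,.184,.154,206.5));print(env.get_obs()['wrist_torque'])"
```

```text
t 40.17 pos [0.5887 0.1851 0.1566] rot [ 179.8     0.27 -153.72] F [-2.   5.4  2.8] w 0.0391
(0.5887, 0.184, 0.154) travel [ 0.05 -0.1   0.26] dr [ 0.2  0.3 -0.2]
[ 1.2851063   0.30913588 -0.05265252]
```

Request:
{"method": "send_rows", "body": {"series": [{"travel":[0,0.15,0],"dr":[0,0,6],"claw":3.5},{"travel":[0,0.15,0.02],"dr":[0,0,12],"claw":3.5},{"travel":[0,0.15,0.04],"dr":[0,0,18],"claw":3.5},{"travel":[0,0.15,0.05],"dr":[0,0,25],"claw":3.5},{"travel":[0,0.15,0.07],"dr":[0,0,32],"claw":3.5},{"travel":[0,0.15,0.08],"dr":[0,0,39],"claw":3.5},{"travel":[0,0.15,0.1],"dr":[0,0,46],"claw":3.5},{"travel":[0,0.15,0.11],"dr":[0,0,53],"claw":3.5},{"travel":[0,0.15,0.12],"dr":[0,0,60],"claw":3.5},{"travel":[0,0.15,0.14],"dr":[0,0,67],"claw":3.5},{"travel":[0,0.15,0.15],"dr":[0,0,74],"claw":3.5},{"travel":[0,0.15,0.17],"dr":[0,0,81],"claw":3.5}]}}

```text
time_s: 41.17
tool_pos: [0.5887, 0.1849, 0.1548]
tool_rot: [179.8, -0.0, 124.9]
force: [-0.8, 3.7, 2.9]
grip_width: 0.0388
```

```bash
python3 -c "
from h import *
go((.589,.1855,.154,126));o=env.get_obs();print(o['wrist_torque'],o['qpos'])"
```

```text
t 41.17 pos [0.5887 0.1849 0.1548] rot [ 1.7975e+02 -2.0000e-02  1.2490e+02] F [-0.8  3.7  2.9] w 0.0388
(0.589, 0.1855, 0.154) travel [0.03 0.06 0.08] dr [ 0.2 -0.  -1.1]
[0.49917548 0.11754122 0.0714567 ] [ 22.67211219  25.68392468 -54.60580534  91.87076246  21.57334023
  73.474747    -0.50507898]
```

Request:
{"method": "send_rows", "body": {"series": [{"travel":[0.04,0.03,0],"dr":[0,0,7],"claw":3.5},{"travel":[0.04,0.03,0.02],"dr":[0,0,14],"claw":3.5},{"travel":[0.04,0.03,0.04],"dr":[0,0,21],"claw":3.5},{"travel":[0.04,0.03,0.05],"dr":[0,0,28],"claw":3.5},{"travel":[0.04,0.03,0.07],"dr":[0,0,35],"claw":3.5},{"travel":[0.04,0.03,0.08],"dr":[0,0,42],"claw":3.5},{"travel":[0.04,0.03,0.1],"dr":[0,0,49],"claw":3.5},{"travel":[0.04,0.03,0.11],"dr":[0,0,56],"claw":3.5},{"travel":[0.04,0.03,0.12],"dr":[0,0,63],"claw":3.5},{"travel":[0.04,0.03,0.14],"dr":[0,0,70],"claw":3.5},{"travel":[0.04,0.03,0.15],"dr":[0,0,77],"claw":3.5},{"travel":[0.04,0.03,0.17],"dr":[0,0,84],"claw":3.5}]}}

```text
time_s: 42.17
tool_pos: [0.5886, 0.1849, 0.1531]
tool_rot: [180.0, -0.2, 40.9]
force: [-1.9, 0.9, 4.2]
grip_width: 0.0395
```

```bash
python3 -c "
from h import *
go((.589,.1855,.153,42));o=env.get_obs();print(o['wrist_torque'],o['qpos'])"
```

```text
t 42.17 pos [0.5886 0.1849 0.1531] rot [179.98  -0.19  40.89] F [-1.9  0.9  4.2] w 0.0395
(0.589, 0.1855, 0.153) travel [ 0.07 -0.02  0.01] dr [ 0.  -0.2 -1.1]
[0.26168825 0.38110154 0.0498107 ] [ 11.91452364  21.0884011  -39.42242812  92.31052896  13.91156899
  71.42994412 -79.15467071]
```

Request:
{"method": "send_rows", "body": {"series": [{"travel":[0,0,0],"dr":[0,0,7],"claw":3.5},{"travel":[0,0,0.02],"dr":[0,0,14],"claw":3.5},{"travel":[0,0,0.03],"dr":[0,0,21],"claw":3.5},{"travel":[0,0,0.05],"dr":[0,0,28],"claw":3.5},{"travel":[0,0,0.06],"dr":[0,0,35],"claw":3.5},{"travel":[0,0,0.08],"dr":[0,0,42],"claw":3.5},{"travel":[0,0,0.1],"dr":[0,0,49],"claw":3.5},{"travel":[0,0,0.11],"dr":[0,0,56],"claw":3.5},{"travel":[0,0,0.12],"dr":[0,0,62],"claw":3.5},{"travel":[0,0,0.12],"dr":[0,0,62],"claw":3.5}]}}

```text
time_s: 43.0
tool_pos: [0.5885, 0.185, 0.1518]
tool_rot: [-179.8, -0.1, -20.9]
force: [-1.8, 1.5, 3.2]
grip_width: 0.0394
```

```bash
python3 -c "
from h import *
go((.589,.1855,.153,-21));o=env.get_obs();print(o['wrist_torque'],o['qpos'])"
```

```text
t 43.0 pos [0.5885 0.185  0.1518] rot [-1.7984e+02 -1.0000e-01 -2.0920e+01] F [-1.8  1.5  3.2] w 0.0394
(0.589, 0.1855, 0.153) travel [ 0.03 -0.06 -0.12] dr [-0.2 -0.1  0.1]
[ 0.4583143   0.41234385 -0.03010533] [   4.38337006   19.21652717  -29.67519496   92.66081221    9.8993949
   70.57403989 -138.11280542]
```

Request:
{"method": "send_rows", "body": {"series": [{"travel":[0,0,0],"dr":[0,0,0],"claw":5.5},{"travel":[0,0,0],"dr":[0,0,0],"claw":5.5},{"travel":[0,0,0],"dr":[0,0,0],"claw":5.5},{"travel":[0,0,0],"dr":[0,0,-7],"claw":5.5},{"travel":[0,0,0],"dr":[0,0,-14],"claw":5.5},{"travel":[0,0,0],"dr":[0,0,-21],"claw":5.5},{"travel":[0,0,0],"dr":[0,0,-28],"claw":5.5},{"travel":[0,0,0],"dr":[0,0,-35],"claw":5.5},{"travel":[0,0,0],"dr":[0,0,-42],"claw":5.5},{"travel":[0,0,0],"dr":[0,0,-49],"claw":5.5},{"travel":[0,0,0],"dr":[0,0,-56],"claw":5.5},{"travel":[0,0,0],"dr":[0,0,-63],"claw":5.5}]}}

```text
time_s: 44.0
tool_pos: [0.5885, 0.1833, 0.1502]
tool_rot: [180.0, -0.1, 42.6]
force: [0.6, 0.3, -0.6]
grip_width: 0.0552
```

Request:
{"method": "send_rows", "body": {"series": [{"travel":[0,0,0],"dr":[0,0,-7],"claw":5.5},{"travel":[0,0,0],"dr":[0,0,-14],"claw":5.5},{"travel":[0,0,0],"dr":[0,0,-21],"claw":5.5},{"travel":[0,0,0],"dr":[0,0,-28],"claw":5.5},{"travel":[0,0,0],"dr":[0,0,-28],"claw":5.5},{"travel":[0,0,0],"dr":[0,0,-28],"claw":3.5},{"travel":[0,0,0],"dr":[0,0,-28],"claw":3.5},{"travel":[0,0,0],"dr":[0,0,-28],"claw":3.5},{"travel":[0,0,0],"dr":[0,0,-28],"claw":3.5},{"travel":[0,0,0],"dr":[0,0,-28],"claw":3.5},{"travel":[0,0,0],"dr":[0,0,-28],"claw":3.5}]}}

```text
time_s: 44.92
tool_pos: [0.5883, 0.1842, 0.1506]
tool_rot: [179.9, -0.1, 70.2]
force: [-0.5, -0.3, 0.5]
grip_width: 0.0391
```

```bash
python3 -c "
from h import *
go((.589,.1855,.152,70));o=env.get_obs();print(o['wrist_torque'],o['qpos'])"
```

```text
t 44.92 pos [0.5883 0.1842 0.1506] rot [ 1.7995e+02 -1.0000e-01  7.0160e+01] F [-0.5 -0.3  0.5] w 0.0391
(0.589, 0.1855, 0.152) travel [ 0.14  0.02 -0.14] dr [ 0.1 -0.1  0.2]
[-0.12039784 -0.03124061 -0.03533835] [ 15.43774712  22.43136502 -44.13358296  92.34323468  16.21320032
  71.74079076 -51.460452  ]
```

Request:
{"method": "send_rows", "body": {"series": [{"travel":[0.05,0.02,0],"dr":[0,0,6],"claw":3.2},{"travel":[0.05,0.02,0],"dr":[0,0,12],"claw":3.2},{"travel":[0.05,0.02,0],"dr":[0,0,18],"claw":3.2},{"travel":[0.05,0.02,0.02],"dr":[0,0,24],"claw":3.2},{"travel":[0.05,0.02,0.03],"dr":[0,0,30],"claw":3.2},{"travel":[0.05,0.02,0.03],"dr":[0,0,36],"claw":3.2}]}}

```text
time_s: 45.42
tool_pos: [0.5886, 0.1851, 0.1504]
tool_rot: [-180.0, -0.1, 34.0]
force: [-0.8, -1.1, 0.4]
grip_width: 0.0397
```

```bash
python3 -c "
from h import *
go((.589,.1855,.152,34));o=env.get_obs();print(o['wrist_torque'])"
```

```text
t 45.42 pos [0.5886 0.1851 0.1504] rot [-1.7999e+02 -1.3000e-01  3.4010e+01] F [-0.8 -1.1  0.4] w 0.0397
(0.589, 0.1855, 0.152) travel [ 0.05 -0.01 -0.16] dr [-0.  -0.1  0. ]
[-0.3748469   0.3601502   0.60463954]
```

Request:
{"method": "send_rows", "body": {"series": [{"travel":[0,0,0],"dr":[0,0,5],"claw":3.2},{"travel":[0,0,0],"dr":[0,0,10],"claw":3.2},{"travel":[0,0,0],"dr":[0,0,15],"claw":3.2},{"travel":[0,0,0],"dr":[0,0,20],"claw":3.2}]}}

```text
time_s: 45.75
tool_pos: [0.5889, 0.1851, 0.1506]
tool_rot: [-179.9, -0.2, 14.1]
force: [1.9, 0.6, -0.2]
grip_width: 0.0393
```

```bash
python3 -c "
from h import *
go((.589,.1855,.152,14));o=env.get_obs();print(o['wrist_torque'],o['qpos'][6])"
```

```text
t 45.75 pos [0.5889 0.1851 0.1506] rot [-1.7995e+02 -1.7000e-01  1.4060e+01] F [ 1.9  0.6 -0.2] w 0.0393
(0.589, 0.1855, 0.152) travel [ 0.01 -0.03 -0.14] dr [-0.1 -0.2  0.1]
[ 0.11538092 -0.57043988  0.62736642] -104.67495654758807
```

Request:
{"method": "send_rows", "body": {"series": [{"travel":[0,0,0],"dr":[0,0,0],"claw":6},{"travel":[0,0,0],"dr":[0,0,0],"claw":6},{"travel":[0,0,0],"dr":[0,0,0],"claw":6},{"travel":[0,0,0],"dr":[0,0,0],"claw":6},{"travel":[0,0,-3],"dr":[0,0,0],"claw":6},{"travel":[0,0,-6],"dr":[0,0,0],"claw":6},{"travel":[0,0,-9],"dr":[0,0,0],"claw":6},{"travel":[0,3,-10],"dr":[0,0,0],"claw":6},{"travel":[0,7,-10],"dr":[0,0,0],"claw":6},{"travel":[0,11,-10],"dr":[0,0,0],"claw":6},{"travel":[0,15,-10],"dr":[0,0,0],"claw":6},{"travel":[0,19,-10],"dr":[0,0,0],"claw":6}]}}

```text
time_s: 46.75
tool_pos: [0.6354, -0.0016, 0.2503]
tool_rot: [-179.9, -0.1, 14.2]
force: [0.4, 0.7, -0.1]
grip_width: 0.0599
```

Request:
{"method": "send_rows", "body": {"series": [{"travel":[0,4,0],"dr":[0,0,0],"claw":6},{"travel":[0,8,0],"dr":[0,0,0],"claw":6},{"travel":[0,8,0],"dr":[0,0,0],"claw":6},{"travel":[0,8,0],"dr":[0,0,0],"claw":6}]}}

```text
time_s: 47.08
tool_pos: [0.6547, -0.0818, 0.249]
tool_rot: [-179.9, -0.0, 13.8]
force: [0.1, 1.1, 0.1]
grip_width: 0.06
```

```bash
python3 -c "
from h import *
go((.589,.1855,.152,14));dishes()
t=cv2.imread('pics/last_top.png');s=cv2.imread('pics/last_side.png')
g=t[205:230,240:270].max(2);y,x=np.where(g<30);print('handle px',x.mean()+240,y.mean()+205,len(x),onz('top',[(x.mean()+240,y.mean()+205)],.173))
print('expected',proj('top',[[.5947,.1157,.173]]))
cv2.imwrite('pics/c11.png',np.hstack([cv2.resize(t[175:265,205:295],(400,400),interpolation=3),cv2.resize(s[240:340,240:340],(400,400),interpolation=3)]))
"
```

```text
t 47.08 pos [ 0.6547 -0.0818  0.249 ] rot [-1.7994e+02 -4.0000e-02  1.3830e+01] F [0.1 1.1 0.1] w 0.06
(0.589, 0.1855, 0.152) travel [  0.   -27.52   9.73] dr [-0.1 -0.  -0.2]
side [385 228  22  15  64] [395.5 234.8] [ 0.4098 -0.3272  0.016 ]
top [251 209  23  24 335] [263.4 221.2] [0.6081 0.1116 0.016 ]
handle px 253.5 216.73076923076923 26 [[0.59302216 0.11268475 0.173     ]]
expected [[252.09848079 215.94135948]]
```

View pics/c11.png

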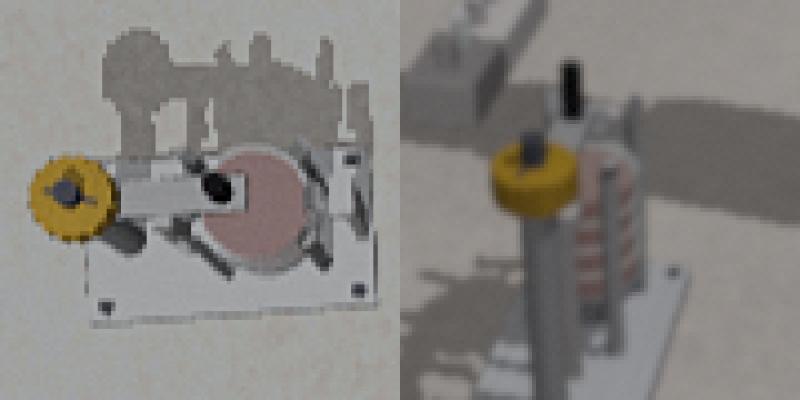

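```bash
python3 -c "
from cell import env
print(env.sign_off())"
```

```text
the job is handed in; nothing more can be done
None
```

I loaded all four agar dishes on the bench into the magazine and swung the keeper bar over the mouth. I then screwed the nut down tight and handed the job in at about 47 s of the 210 s. `sign_off` gives no verdict, so the result rests on my own checks.

- **Dishes:** I pressed each one down until the finger tips, on its top, were at about 102 mm. The push there was 4–5.5 N, about what the follower spring gives. The last side picture shows four dishes stacked below the catches, and no pink dish is left on the bench.
- **Keeper bar:** it stopped firmly, with the push rising to about 10 N against 1 N of normal friction. In the last top picture its handle gives a joint value of about 0.01 rad. It did not move while I turned the nut.
- **Nut:** I turned it about 227° in one stroke, then re-gripped and turned until the torque rose from about 0.06 to 0.6 N m and the fingers slipped. It visibly sits lower than before.
- **Other objects:** I did not touch the jar, rack, box or the orange and purple look-alikes. I did not measure their positions at the end.
- **Disagreements:**
  - The side camera put points about 2 pixels low compared with the top camera, so I relied on the top camera and the contact forces.
  - I gripped the second dish about 9 mm higher than planned, but it still went in correctly.
- **Budget:** I viewed 13 of the 14 pictures.

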